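# Reassemble the toy wagon's gear cartridges and clamp them in

## Robot

A 6-joint arm with a two-finger parallel gripper is mounted at the origin on the work surface. World frame = base frame: x ahead of the robot, y to its left, z up, the work surface at z = 0. Lengths are in m, angles in rad, forces in N, time in s.
With the tool pointing down it reaches from about 0.25 to 0.775 m from the base axis. Payload 8.9 kg.
Tool frame: the origin (TCP) lies midway between the tips of the shut fingers; the grasp point (between the pads) lies 19 mm behind it (manip.grasp_offset is the z of the grasp point in the tool frame, in m); z points along the fingers, y is the line along which they close (so a half turn about z gives the same grasp; the last joint's range is limited). The gripper opens to 85 mm and grips with 20 to 120 N. Pads are 22 mm wide; open, the fingers measure 114 mm over their backs; the gripper's body (76 mm by 85 mm) begins 54 mm behind the grasp point. The pads swing forward as they close: fully open they stand 13 mm farther back than shut.
Start: joints at [1.073, 0.291, -0.153, 1.127, 0, 1.431], TCP at [0.184, 0.492, 0.231] pointing down, gripper open.
Joint ranges: [-2.52, 2.52], [-0.91, 1.74], [-1.3, 1.37], [-1.96, 2.02], [-1.52, 1.47], [-3.14, 3.14]. Speed limits (rad/s): [2.22, 2.22, 2.79, 3.14, 3.14, 3.14].

## Interface

Orientations are given as a rotation vector (axis times angle).
In Python, from cell import manip gives the robot as it stands.
- The arm moves only by the tool step_arm, never from a script. Its argument "motion" is one flat list of numbers, 7 for each row, row after row: the opening, from 0 (shut) to 1 (fully open), then the shift along the tool's x, y, z in m, then the turn, a rotation vector about the tool's x, y, z in rad. In form: [gripper, x, y, z, rx, ry, rz, gripper, x, y, z, rx, ry, rz, ...]. A call has 1 to 10 rows; each row is the pose to reach, as a shift and turn from the pose commanded when the call began, along the tool's axes at that moment; what a row does not reach only later rows make up. A row lasts 1/8 s, in which the tool goes at most 62.5 mm and 10.7 degrees, less where a joint would pass 70% of its speed; a pose out of reach is approached as far as the arm can. A call with a gripper value outside its range is refused whole. The fingers move at their own pace and stop on an object; "squeeze" is the grip in N (left out, the last holds). Time passes only in rows, so rows that repeat a pose let the fingers close. It gives the time, the measured TCP pose, the force, the opening and the grip force at its end, in the units of the state.
- manip.get_state(): the state, without advancing time (a new reading comes with each control period).
- manip.capture(name): name is "scene" or "top"; returns a dict with "color" (420x560x3 uint8, red, green, blue), "fovy" (degrees; the focal length in pixels is half the picture's height over the tangent of half this angle, whatever the lens; pixels are square), "cx", "cy" (the principal point, pixels), "xyz" and "attitude" of the camera in the world. Camera axes: x right, y down, z forward; pixel columns grow to the right and rows downward; lengths in m; the calibration is good to about 2 mm. A picture is of the moment at which its call begins. There is no depth.
- manip.job_done(): hands the job in; it is judged then, once.
The state is a dict: "t": time; "q": joint angles; "joint_velocities": joint speeds; "effort": joint torques, N m; "position": TCP position; "ee_rot": TCP orientation; "force": force on the tool from outside, world axes, zero at the start; "moment": the same for the moment, N m; "gripper_width": finger opening in m; "finger_force": force on a finger pad.
Only numpy, scipy, OpenCV 4.12 (cv2) and the standard library are available. Lean on these libraries where they do the work, as an engineer would, in place of code of your own. Each camera call takes 0.05 s, during which the arm holds its last target. There are 200 camera calls.

## Task

Refit the toy wagon: take the worn-out one-piece cartridges out of its bays and lay them in the scrap box, set every lower cartridge half that lies on the bench into a bay (any bay, posts up), and put on each its own original top half, the only one whose holes fit its posts, so that it lies flush. With all of them in place, swing the wagon's hinged clamp over and press it fully shut, so that the cartridges are driven home. A top without a lower half is not needed; leave the other things on the bench alone.

Things in the scene. Friction and masses are not known exactly. Their poses are not given: they have to be found in the camera images.
- low_a (a point): centre of the block of a lower cartridge half (None if absent): grey plastic block 52 (x) x 34 (y) x 30 mm (z up), 60 g, small brass gear on top and two upright 8 mm posts with tapered ends, 12 mm tall, on the long centre line, at x = -16 and +16 mm, y = 0. Half a turn about z leaves it the same. Starts upright on the table.
- low_b (a point): centre of the block of a lower cartridge half (None if absent): grey plastic block 52 (x) x 34 (y) x 30 mm (z up), 60 g, small brass gear on top and two upright 8 mm posts with tapered ends, 12 mm tall, side by side across the width, at x = 0, y = -9 and +9 mm. Half a turn about z leaves it the same. Starts upright on the table.
- low_c (a point): centre of the block of a lower cartridge half (None if absent): grey plastic block 52 (x) x 34 (y) x 30 mm (z up), 60 g, small brass gear on top and two upright 8 mm posts with tapered ends, 12 mm tall, on a diagonal, at (x, y) = (-15, -8) and (+15, +8) mm. Half a turn about z leaves it the same. Starts upright on the table.
- top_a (a point): centre of an upper half: grey plastic block 52 (x) x 34 (y) x 16 mm (z up), 35 g, two 10.5 mm square through-holes on the long centre line, at x = -16 and +16 mm, y = 0. Original top of low_a: lies flush on that alone, axes parallel, centre 23 mm above its centre (posts stay below the top face); on another it stands 12 mm proud. Half a turn about z leaves it the same. Starts flat on the table.
- top_b (a point): centre of an upper half: grey plastic block 52 (x) x 34 (y) x 16 mm (z up), 35 g, two 10.5 mm square through-holes side by side across the width, at x = 0, y = -9 and +9 mm. Original top of low_b: lies flush on that alone, axes parallel, centre 23 mm above its centre (posts stay below the top face); on another it stands 12 mm proud. Half a turn about z leaves it the same. Starts flat on the table.
- top_c (a point): centre of an upper half: grey plastic block 52 (x) x 34 (y) x 16 mm (z up), 35 g, two 10.5 mm square through-holes on a diagonal, at (x, y) = (-15, -8) and (+15, +8) mm. Original top of low_c: lies flush on that alone, axes parallel, centre 23 mm above its centre (posts stay below the top face); on another it stands 12 mm proud. Half a turn about z leaves it the same. Starts flat on the table.
- bay0 (a point): -y bay of three (72 mm apart along y) in the red toy wagon fixed on the table: centre of its unpressed sprung floor, 14 mm above the table; wagon's axes, z up. Inside 55 (x) x 37 (y) mm; walls end 13 mm above the floor, flared. The floor carries a cartridge and gives 5 mm (2 to 4 N) when clamped: a lower half's centre is 15 mm above this point, 10 mm once home.
- bay1 (a point): middle bay of three (72 mm apart along y) in the red toy wagon fixed on the table: centre of its unpressed sprung floor, 14 mm above the table; wagon's axes, z up. Inside 55 (x) x 37 (y) mm; walls end 13 mm above the floor, flared. The floor carries a cartridge and gives 5 mm (2 to 4 N) when clamped: a lower half's centre is 15 mm above this point, 10 mm once home.
- bay2 (a point): +y bay of three (72 mm apart along y) in the red toy wagon fixed on the table: centre of its unpressed sprung floor, 14 mm above the table; wagon's axes, z up. Inside 55 (x) x 37 (y) mm; walls end 13 mm above the floor, flared. The floor carries a cartridge and gives 5 mm (2 to 4 N) when clamped: a lower half's centre is 15 mm above this point, 10 mm once home.
- old_p (a point): centre of a worn-out one-piece cartridge (None if absent), grey plastic block 52 (x) x 34 (y) x 36 mm (z up) with a ribbed flat top and no posts, 70 g; starts sitting in bay0, its centre 18 mm above the bay's floor, its upper 23 mm standing clear of the bay's walls.
- old_q (a point): centre of a worn-out one-piece cartridge (None if absent), grey plastic block 52 (x) x 34 (y) x 36 mm (z up) with a ribbed flat top and no posts, 70 g; starts sitting in bay2, its centre 18 mm above the bay's floor, its upper 23 mm standing clear of the bay's walls.
- scrapbox_in (a point): centre of the inner floor (5 mm above the table) of the open cardboard scrap box, fixed on the table: 170 (x) x 130 (y) x 45 mm outside, walls 4 mm; z up. Both worn cartridges fit in it side by side along its x.
- clamp (a joint): aluminium clamp frame on the wagon, rad: 0 shut (level, cross bar over all bays, underside 53 mm above the table), grows as it swings up towards the wagon's +x. Starts at 1.75 to 2.0, past upright. Stiff hinge (1 N m), stays where left; the bar meets the cartridges at 0.07, then 8 to 16 N down on the handle shuts it.
- clamp_hinge (a point): middle of the clamp's hinge line, 60 mm above the table, 75 mm to the wagon's +x side of the row of bays; wagon's axes, hinge along y. The cross bar lies 75 mm from it; the frame is 232 mm wide along y.
- clamp_handle (a point): centre of the black handle plate at the clamp's free end, 122 mm from the hinge (free end at 134 mm): 24 mm (along the clamp) x 70 mm (along y) x 10 mm thick; axes turn with the clamp (wagon's axes at angle 0; z is the outer face, up when shut).
- gear: white plastic toy gear, 44 mm across, 15 mm high, on the bench, not part of the job; origin under its centre.
- motor: small steel can motor standing upright, 28 mm across, 40 mm high, on the bench, not part of the job; origin under its centre.
- toywheel: rubber toy wheel lying flat, 46 mm across, 16 mm high, on the bench, not part of the job; origin under its centre.
- speaker: small round loudspeaker lying on its rim, 50 mm across, 14 mm high, on the bench, not part of the job; origin under its centre.
- driver: screwdriver lying on the table, not part of the job.
- cell: small battery, 14 mm thick and 50 mm long, lying on the table, not part of the job.
There are look-alikes about, which are no part of the job. What is shaped like the part that bears top_c but purple is not meant.

How it is judged:
On the way, in this order (a step that is already met when the one before it is completed fails the run):
1. the worn cartridges are in the scrap box and every lower half present sits in a bay with its own top flush on it, the clamp still open (x of old_p in the frame of scrapbox_in between -0.078 and 0.078 m and y of old_p in the frame of scrapbox_in between -0.058 and 0.058 m and z of old_p in the frame of scrapbox_in between 0.005 and 0.042 m and x of old_q in the frame of scrapbox_in between -0.078 and 0.078 m and y of old_q in the frame of scrapbox_in between -0.058 and 0.058 m and z of old_q in the frame of scrapbox_in between 0.005 and 0.042 m and ((x of low_a in the frame of bay0 between -0.004 and 0.004 m and y of low_a in the frame of bay0 between -0.004 and 0.004 m and z of low_a in the frame of bay0 between 0.0075 and 0.0175 m) or (x of low_a in the frame of bay1 between -0.004 and 0.004 m and y of low_a in the frame of bay1 between -0.004 and 0.004 m and z of low_a in the frame of bay1 between 0.0075 and 0.0175 m) or (x of low_a in the frame of bay2 between -0.004 and 0.004 m and y of low_a in the frame of bay2 between -0.004 and 0.004 m and z of low_a in the frame of bay2 between 0.0075 and 0.0175 m)) and angle between the x axis of each of low_a, low_b, low_c and the x axis of bay1, either way round below 0.12 rad and angle between the z axis of each of low_a, low_b, low_c and the z axis of bay1, either way round below 0.12 rad and x of top_a in the frame of low_a between -0.003 and 0.003 m and y of top_a in the frame of low_a between -0.003 and 0.003 m and z of top_a in the frame of low_a between 0.02 and 0.0255 m and angle between the x axis of top_a and the x axis of low_a, either way round below 0.12 rad and ((x of low_b in the frame of bay0 between -0.004 and 0.004 m and y of low_b in the frame of bay0 between -0.004 and 0.004 m and z of low_b in the frame of bay0 between 0.0075 and 0.0175 m) or (x of low_b in the frame of bay1 between -0.004 and 0.004 m and y of low_b in the frame of bay1 between -0.004 and 0.004 m and z of low_b in the frame of bay1 between 0.0075 and 0.0175 m) or (x of low_b in the frame of bay2 between -0.004 and 0.004 m and y of low_b in the frame of bay2 between -0.004 and 0.004 m and z of low_b in the frame of bay2 between 0.0075 and 0.0175 m)) and x of top_b in the frame of low_b between -0.003 and 0.003 m and y of top_b in the frame of low_b between -0.003 and 0.003 m and z of top_b in the frame of low_b between 0.02 and 0.0255 m and angle between the x axis of top_b and the x axis of low_b, either way round below 0.12 rad and ((x of low_c in the frame of bay0 between -0.004 and 0.004 m and y of low_c in the frame of bay0 between -0.004 and 0.004 m and z of low_c in the frame of bay0 between 0.0075 and 0.0175 m) or (x of low_c in the frame of bay1 between -0.004 and 0.004 m and y of low_c in the frame of bay1 between -0.004 and 0.004 m and z of low_c in the frame of bay1 between 0.0075 and 0.0175 m) or (x of low_c in the frame of bay2 between -0.004 and 0.004 m and y of low_c in the frame of bay2 between -0.004 and 0.004 m and z of low_c in the frame of bay2 between 0.0075 and 0.0175 m)) and x of top_c in the frame of low_c between -0.003 and 0.003 m and y of top_c in the frame of low_c between -0.003 and 0.003 m and z of top_c in the frame of low_c between 0.02 and 0.0255 m and angle between the x axis of top_c and the x axis of low_c, either way round below 0.12 rad and value of joint clamp above 0.4 rad), for 0.2 s.
2. the clamp is shut on them (value of joint clamp below 0.03 rad), for 0.2 s.
At the end, for the whole second after the job is handed in: worn cartridges in the scrap box; each lower half in a bay (within 4 mm, square within 0.12 rad), driven down at least 2.5 mm; its own top flush on it (within 3 mm sideways, under 2.5 mm gap, parallel within 0.12 rad); clamp shut (under 0.03 rad) (x of old_p in the frame of scrapbox_in between -0.078 and 0.078 m and y of old_p in the frame of scrapbox_in between -0.058 and 0.058 m and z of old_p in the frame of scrapbox_in between 0.005 and 0.042 m and x of old_q in the frame of scrapbox_in between -0.078 and 0.078 m and y of old_q in the frame of scrapbox_in between -0.058 and 0.058 m and z of old_q in the frame of scrapbox_in between 0.005 and 0.042 m and ((x of low_a in the frame of bay0 between -0.004 and 0.004 m and y of low_a in the frame of bay0 between -0.004 and 0.004 m and z of low_a in the frame of bay0 between 0.007 and 0.0125 m) or (x of low_a in the frame of bay1 between -0.004 and 0.004 m and y of low_a in the frame of bay1 between -0.004 and 0.004 m and z of low_a in the frame of bay1 between 0.007 and 0.0125 m) or (x of low_a in the frame of bay2 between -0.004 and 0.004 m and y of low_a in the frame of bay2 between -0.004 and 0.004 m and z of low_a in the frame of bay2 between 0.007 and 0.0125 m)) and angle between the x axis of each of low_a, low_b, low_c and the x axis of bay1, either way round below 0.12 rad and angle between the z axis of each of low_a, low_b, low_c and the z axis of bay1, either way round below 0.12 rad and x of top_a in the frame of low_a between -0.003 and 0.003 m and y of top_a in the frame of low_a between -0.003 and 0.003 m and z of top_a in the frame of low_a between 0.02 and 0.0255 m and angle between the x axis of top_a and the x axis of low_a, either way round below 0.12 rad and ((x of low_b in the frame of bay0 between -0.004 and 0.004 m and y of low_b in the frame of bay0 between -0.004 and 0.004 m and z of low_b in the frame of bay0 between 0.007 and 0.0125 m) or (x of low_b in the frame of bay1 between -0.004 and 0.004 m and y of low_b in the frame of bay1 between -0.004 and 0.004 m and z of low_b in the frame of bay1 between 0.007 and 0.0125 m) or (x of low_b in the frame of bay2 between -0.004 and 0.004 m and y of low_b in the frame of bay2 between -0.004 and 0.004 m and z of low_b in the frame of bay2 between 0.007 and 0.0125 m)) and x of top_b in the frame of low_b between -0.003 and 0.003 m and y of top_b in the frame of low_b between -0.003 and 0.003 m and z of top_b in the frame of low_b between 0.02 and 0.0255 m and angle between the x axis of top_b and the x axis of low_b, either way round below 0.12 rad and ((x of low_c in the frame of bay0 between -0.004 and 0.004 m and y of low_c in the frame of bay0 between -0.004 and 0.004 m and z of low_c in the frame of bay0 between 0.007 and 0.0125 m) or (x of low_c in the frame of bay1 between -0.004 and 0.004 m and y of low_c in the frame of bay1 between -0.004 and 0.004 m and z of low_c in the frame of bay1 between 0.007 and 0.0125 m) or (x of low_c in the frame of bay2 between -0.004 and 0.004 m and y of low_c in the frame of bay2 between -0.004 and 0.004 m and z of low_c in the frame of bay2 between 0.007 and 0.0125 m)) and x of top_c in the frame of low_c between -0.003 and 0.003 m and y of top_c in the frame of low_c between -0.003 and 0.003 m and z of top_c in the frame of low_c between 0.02 and 0.0255 m and angle between the x axis of top_c and the x axis of low_c, either way round below 0.12 rad and value of joint clamp below 0.03 rad); the robot touches nothing.
It fails at once if a thing that is not part of the job is moved more than 5 cm (distance of any of gear, motor, toywheel, speaker, driver, cell from where it was at the start of the episode above 0.05 m).
Of base_a, base_b, base_c only 2 to 3 are there at a start; the rules pass over those that are not, and their reading is None.
Of worn_p, worn_q only 1 to 2 are there at a start; the rules pass over those that are not, and their reading is None.
At some moment in a run one of base_a, base_b, base_c, cap_a, cap_b, cap_c may be knocked a few centimetres aside while the robot is not near it.
It also fails if it takes over 210 s, if anything falls off the work surface, if the arm or the gripper's body presses on something with over 40 N, if the wrist force passes 120 N, or if a joint passes its speed limit or range.

## Working session

There is one attempt and no reset: what is moved stays moved. The work goes in short steps, Python scripts to look and compute and a tool call to move; the robot and the scene stay as the last step left them, time stands still between calls to the robot, and variables do not carry over. Pictures are saved under pics/ and viewed, at most 14 in all, crops included, and the job is handed in when it is done.

Besides the shell and the picture viewer there is one more tool, called after ">>>" by a JSON object that holds its "op" and its "data", one argument or row to a line. step_arm: Moves the arm, as the interface text tells. Its arguments: {"type":"object","properties":{"motion":{"type":"array"},"squeeze":{"type":"number"}},"required":["motion"]}

```bash
ls; mkdir -p pics; python3 - <<'E'
from cell import manip
import cv2,json
print(manip.get_state(), manip.grasp_offset)
for n in("scene","top"):
    c=manip.capture(n); im=cv2.cvtColor(c.pop("color"),cv2.COLOR_RGB2BGR)
    cv2.imwrite(f"pics/{n}0.png",im); print(n,c)
E
```

```text
pics
{'t': 0.0, 'q': array([ 1.07269318e+00,  2.91256723e-01, -1.54104233e-01,  1.12670457e+00,
        1.47525535e-05,  1.43151563e+00]), 'joint_velocities': array([-0.00164529, -0.00035195, -0.00012274, -0.00205447, -0.00162084,
        0.00027742]), 'effort': array([ 1.64876008e-03, -5.37136853e+01,  3.31375229e+01,  1.57133129e-02,
       -1.56792653e-04,  3.58620440e-06]), 'position': array([0.18414183, 0.49119137, 0.23075279]), 'ee_rot': array([-5.60544529e-01, -3.09076110e+00,  1.88575992e-03]), 'force': array([-0.12955494,  0.20361248,  0.7544491 ]), 'moment': array([ 0.06271299, -0.02340153, -0.00761664]), 'finger_force': 0.0, 'gripper_width': 0.08574689853272736} -0.0187
scene {'fovy': 50.85362111410656, 'cx': 272.0600974599743, 'cy': 214.88540602831478, 'xyz': array([1.23382796, 0.54696219, 0.93141524]), 'attitude': array([-1.19667421, -2.32694763,  1.00150477])}
top {'fovy': 52.383343140470366, 'cx': 279.96987754427414, 'cy': 212.29986646587608, 'xyz': array([0.43188353, 0.0221618 , 1.12204701]), 'attitude': array([-2.20198178,  2.16361685, -0.14433398])}
```

View pics/scene0.png

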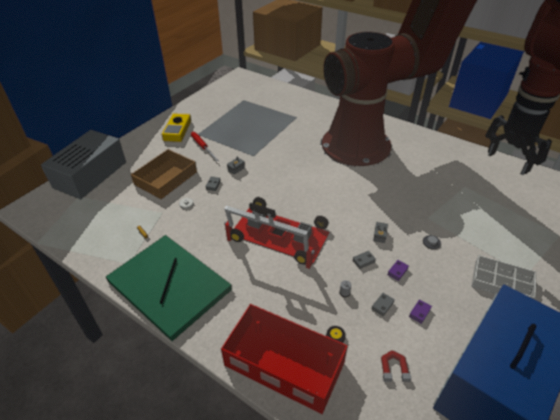

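View pics/top0.png

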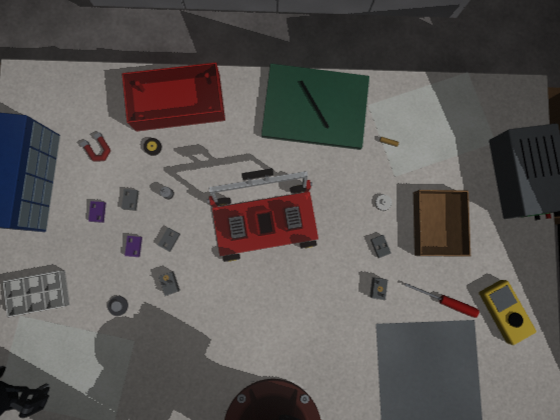

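The scene view shows the wagon at about (275,235) and the brown box at (165,172). In the top view the wagon is at (264,222), the scrap box at (442,222), and the worn cartridges at (237,226) and (293,216). Grey candidates are at (128,198), (167,238), (167,280), (377,244) and (376,287). The purple look-alikes are at (95,210) and (132,244). I'll check these in a close crop.

```bash
python3 - <<'E'
import cv2,numpy as np
t=cv2.imread("pics/top0.png");s=cv2.imread("pics/scene0.png")
def cr(i,x,y,w=40,h=40): return cv2.resize(i[y-h//2:y+h//2,x-w//2:x+w//2],(200,200),interpolation=cv2.INTER_CUBIC)
r1=[cr(t,*p) for p in[(128,198),(167,238),(167,280),(377,244)]]
r2=[cr(t,376,287),cr(t,264,224,110,110),cr(s,381,232),cr(s,364,260)]
r3=[cr(s,383,304),cr(s,213,184),cr(s,236,166),cr(s,398,270)]
cv2.imwrite("pics/c1.png",np.clip(1.6*np.vstack([np.hstack(r) for r in(r1,r2,r3)]),0,255))
E
```

```text
[ WARN:0@0.056] global loadsave.cpp:1063 imwrite_ Unsupported depth image for selected encoder is fallbacked to CV_8U.
```

View pics/c1.png

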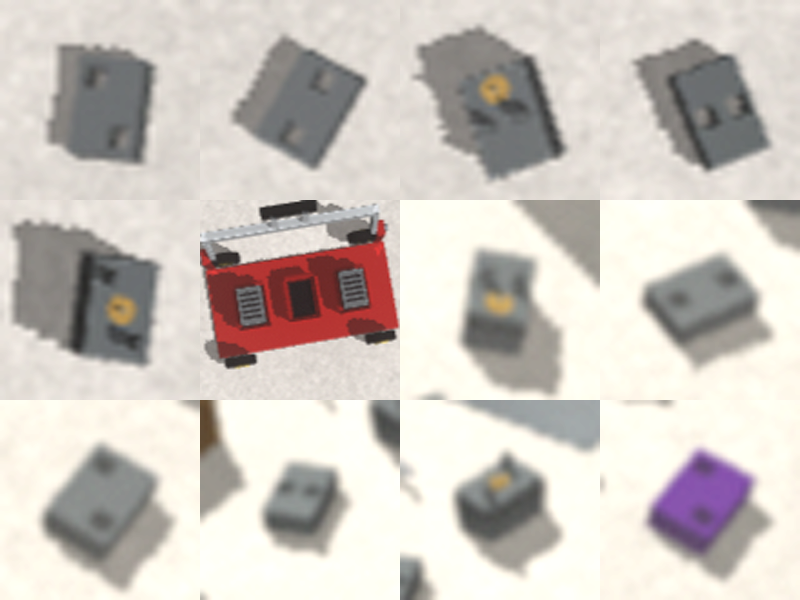

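The crops show posts side by side at top (167,280), so that is low_b, and on a diagonal at (376,287), so that is low_c. There is no low_a. Holes lie across the width at (377,244), which is top_b. They are diagonal at (128,198), which is top_c, and on the centre line at (167,238), which is top_a and not needed. Both worn cartridges are in their bays. Next I'll measure.

```bash
cat > h.py <<'E'
import cv2,numpy as np
from scipy.spatial.transform import Rotation as R
from cell import manip
def cap(n):
    c=manip.capture(n); c["bgr"]=cv2.cvtColor(c["color"],cv2.COLOR_RGB2BGR); return c
def ray(c,u,v):
    f=210/np.tan(np.radians(c["fovy"])/2)
    return R.from_rotvec(c["attitude"]).apply([(u-c["cx"])/f,(v-c["cy"])/f,1.])
def onz(c,u,v,z):
    d=ray(c,u,v);return c["xyz"]+d*(z-c["xyz"][2])/d[2]
def proj(c,P):
    f=210/np.tan(np.radians(c["fovy"])/2)
    p=R.from_rotvec(c["attitude"]).inv().apply(np.asarray(P)-c["xyz"]);return p[0]/p[2]*f+c["cx"],p[1]/p[2]*f+c["cy"]
def face(c,u,v,z,lo=60,hi=140,k=14,s=4):
    """top-face rectangle near pixel (u,v): centre, sizes, yaw of long side"""
    g=cv2.resize(c["bgr"][v-k:v+k,u-k:u+k],None,fx=s,fy=s,interpolation=cv2.INTER_CUBIC).astype(int)
    br=g.mean(2); m=((br>lo)&(br<hi)&(g[...,0]>g[...,2]+3)).astype(np.uint8)
    m=cv2.morphologyEx(m,cv2.MORPH_OPEN,np.ones((3,3)))
    cs,_=cv2.findContours(m,cv2.RETR_EXTERNAL,cv2.CHAIN_APPROX_NONE)
    ct=max(cs,key=cv2.contourArea).reshape(-1,2)
    px=(ct+.5)/s-.5+[u-k,v-k]
    W=np.array([onz(c,*p,z)[:2] for p in px])
    r=cv2.minAreaRect((W*1e3).astype(np.float32))
    b=cv2.boxPoints(r);e=[b[1]-b[0],b[2]-b[1]];l=max(e,key=np.linalg.norm)
    return np.array(r[0])/1e3,sorted(r[1]),np.arctan2(l[1],l[0])%np.pi,m
E
python3 - <<'E'
from h import *
c=cap("top");b=c["bgr"]
for n,u,v in[("tc",128,198),("ta",167,238),("lb",167,280),("tb",377,244),("lc",376,287)]:
    print(n); print("\n".join(" ".join("%3d/%+d"%(p.mean(),int(p[0])-int(p[2])) for p in b[y,u-10:u+11:2]) for y in range(v-10,v+11,5)))
for P in[(0,0,0.0)]:print(proj(c,P))
for n,u,v in[("box",414,191),("box",468,191),("box",470,255),("box",415,255)]:print(n,onz(c,u,v,.045))
print(onz(c,237,226,.05),onz(c,293,216,.05))
E
```

```text
tc
137/-8  84/-5  84/-5  81/-4  80/-4  79/-3  81/-5  84/-4 111/-6 134/-9 134/-8
136/-7  83/-5  83/-4  65/+1  48/-1  80/-4  70/+3  71/+3  71/+2  64/+2  86/-4
113/-7  82/-5  78/-1  70/+2  71/+3  70/+3  71/+3  70/+3  70/+3  59/+1 108/-5
 82/-5  81/-5  75/+0  70/+3  70/+3  70/+4  61/+2  60/+1  68/+3  56/+0 141/-7
137/-8 133/-8  82/+1  69/+2  70/+3  67/+2  69/+2  69/+3  64/+2  87/-3 136/-8
ta
134/-8 134/-8  82/-5  81/-4  83/-5  76/+0  65/+0 128/-7 138/-8 135/-7 140/-8
130/-7  82/-5  81/-5  81/-5  71/+2  72/+3  65/+2  70/-4  79/-3  72/+3  68/+2
 80/-5  82/-5  79/-1  72/+2  72/+4  72/+3  73/+4  72/+3  72/+3  71/+3  72/+0
 84/-5  73/+2  71/+3  67/+3  64/-2  75/+2  72/+3  72/+4  67/+2 117/-6 136/-8
140/-8 138/-8 142/-8 113/-4  75/+2  68/+3  72/+3  64/+1 136/-8 136/-8 138/-8
lb
 80/-5  81/-5  83/-5  84/-5  83/-5  84/-4  83/-5 110/-7 136/-7 139/-8 138/-8
 84/-5  82/-4  69/-1  76/+0  83/-45  82/-38  72/+3  73/+3  43/-1 114/-6 137/-8
 83/-6  77/-3  70/+3  71/+3  84/-40  50/-9  49/+0  59/+2  70/+3  43/+0 116/-6
 83/-4  82/-5  82/+0  66/+3  60/+1  72/+2  71/+3  72/+4  72/+3  63/+2  44/-1
134/-9 116
[... 450 characters left out ...]
9/+0
lc
 82/-5  84/-5  83/-5  58/-2  58/-3  77/-4  76/-5 108/-6 130/-8 143/-7 141/-8
 83/-4  82/-5  84/-4  30/-1  43/+0  41/+1  43/+1  67/+3  69/+4  68/+4  68/+3
 83/-4  82/-4  68/-4  30/+0  62/+2  69/+4  77/-49  85/-64  80/-35  68/+3  86/+2
 81/-5  87/-5  51/-2  30/-1  69/+4  69/+3  44/+1  65/+4  69/+4  69/+3 114/-4
140/-8 140/-8  96/-5  67/+0  73/+3  72/+3  70/+4  70/+4  66/+3  68/+3 134/-6
(np.float64(272.3161912098091), np.float64(429.00009863475464))
box [ 0.60444902 -0.35354174  0.045     ]
box [ 0.60736978 -0.49457118  0.045     ]
box [ 0.44270196 -0.49488221  0.045     ]
box [ 0.44042742 -0.35343267  0.045     ]
[0.50557039 0.09828763 0.05      ] [ 0.53342753 -0.04208325  0.05      ]
```

```bash
sed -i 's/m=((br>lo).*/m=((br>62)\&(br<79)\&(g[...,0]>=g[...,2]+1)).astype(np.uint8)/' h.py; python3 - <<'E'
from h import *
c=cap("top");ms=[]
for n,u,v,z in[("tc",128,198,.016),("ta",167,238,.016),("lb",167,280,.03),("tb",377,244,.016),("lc",376,287,.03)]:
    p,s,a,m=face(c,u,v,z);print(n,p.round(4),np.round(s,1),"yaw",round(a,3));ms.append(m*255)
g=c["bgr"].astype(int)
# wagon red and ribbed tops, handle dark
for (u,v) in[(237,226),(293,216)]:
    q=cv2.resize(c["bgr"][v-16:v+16,u-16:u+16],None,fx=4,fy=4,interpolation=cv2.INTER_CUBIC).astype(int)
    m=((q[...,2]-q[...,0]<25)).astype(np.uint8);ms.append(m[8:-8,8:-8]*255)
    cs,_=cv2.findContours(m,0,1);ct=max(cs,key=cv2.contourArea).reshape(-1,2)
    W=np.array([onz(c,(x+.5)/4-.5+u-16,(y+.5)/4-.5+v-16,.05)[:2] for x,y in ct])
    r=cv2.minAreaRect((W*1e3).astype(np.float32));print(r)
d=((g.max(2)<45)).astype(np.uint8)
y0,x0=165,240;cs,_=cv2.findContours(d[y0:190,x0:275],0,1);ct=max(cs,key=cv2.contourArea)
r=cv2.minAreaRect(ct);print("handle px",r[0][0]+x0,r[0][1]+y0,r[1],onz(c,r[0][0]+x0,r[0][1]+y0,.17))
cv2.imwrite("pics/m.png",np.hstack(ms))
E
```

```text
tc [0.5729 0.3811] [33.7 51.2] yaw 3.061
ta [0.4714 0.2753] [35.3 50. ] yaw 2.647
lb [0.36   0.2692] [33.5 50.1] yaw 0.351
tb [ 0.4637 -0.2741] [31.7 50.9] yaw 0.388
lc [ 0.355  -0.2664] [31.1 50.2] yaw 2.999
((503.7279052734375, 98.81965637207031), (56.23151779174805, 38.96324920654297), 10.945488929748535)
((530.16845703125, -40.68635177612305), (56.50614547729492, 38.52952194213867), 10.498685836791992)
handle px 257.2837829589844 173.70270347595215 (6.411561012268066, 30.57821273803711) [0.61652968 0.04716063 0.17      ]
```

View pics/m.png

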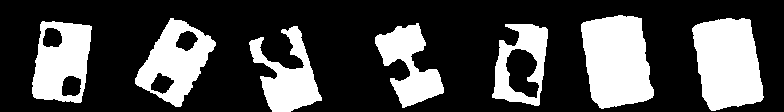

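```bash
cat >> h.py <<'E'
def pose():
    s=manip.get_state();m=R.from_rotvec(s["ee_rot"]).as_matrix()
    return s["position"].copy(),np.arctan2(m[1,1],m[0,1]),s
def plan(*ts):
    """each ts = one call: list of world targets (x,y,z,yaw of tool y | None); prints rounded tool shifts, rz, rows needed"""
    p,y,s=pose();q1=np.arctan2(p[1],p[0])
    m=R.from_rotvec(s["ee_rot"]).as_matrix();print("at",p.round(4),"yawy",round(y,3),"tilt",m[:,2].round(3))
    for k,call in enumerate(ts):
        ty=[np.sin(y)*-1,np.cos(y)];ty=np.array([np.cos(y),np.sin(y)]);tx=np.array([-np.sin(y),np.cos(y)]);lp,ly=p.copy(),y
        for t in call:
            t=list(t);yy=ly if len(t)<4 or t[3] is None else t[3]
            c=[yy+i*np.pi for i in(-2,-1,0,1,2)]
            q6=lambda a:np.arctan2(t[1],t[0])+np.pi/2-a
            yy=min([a for a in c if abs(q6(a))<2.9],key=lambda a:abs(a-ly))
            d=np.array(t[:3])-p;r=np.round([d[:2]@tx,d[:2]@ty,-d[2]],3);rz=round(-(yy-y),3)
            n=max(np.linalg.norm(np.array(t[:3])-lp)/.0625,abs(yy-ly)/np.radians(10.7))
            print(k,"xyz",r,"rz",rz,"rows",round(n,1),"q6",round(q6(yy),2));
            lp=np.array([*(p[:2]+r[0]*tx+r[1]*ty),p[2]-r[2]]);ly=y-rz
        p,y=lp,ly
E
python3 - <<'E'
from h import *
q=(.504,.099);Y=1.757
plan([(*q,.15,Y),(*q,.03)],[(*q,.14)],[(.565,-.424,.14,np.pi/2),(.565,-.424,.024)],[(.565,-.424,.14)])
E
```

```text
at [0.1842 0.4913 0.2309] yawy 1.212 tilt [-0.    -0.001 -1.   ]
0 xyz [-0.437 -0.255  0.081] rz -0.545 rows 8.2 q6 0.01
0 xyz [-0.437 -0.255  0.201] rz -0.545 rows 1.9 q6 0.01
1 xyz [-0.   -0.   -0.11] rz -0.0 rows 1.8 q6 0.01
2 xyz [ 0.037 -0.525 -0.   ] rz 0.186 rows 8.4 q6 -0.64
2 xyz [ 0.037 -0.525  0.116] rz 0.186 rows 1.9 q6 -0.64
3 xyz [-0.    -0.    -0.116] rz -0.0 rows 1.9 q6 -0.64
```

>>> {"op": "step_arm", "data": {
  "motion": [0.8, -0.437, -0.255, 0.081, 0, 0, -0.545, 0.8, -0.437, -0.255, 0.081, 0, 0, -0.545, 0.8, -0.437, -0.255, 0.081, 0, 0, -0.545, 0.8, -0.437, -0.255, 0.081, 0, 0, -0.545, 0.8, -0.437, -0.255, 0.081, 0, 0, -0.545, 0.8, -0.437, -0.255, 0.081, 0, 0, -0.545, 0.8, -0.437, -0.255, 0.081, 0, 0, -0.545, 0.8, -0.437, -0.255, 0.081, 0, 0, -0.545, 0.8, -0.437, -0.255, 0.081, 0, 0, -0.545, 0.8, -0.437, -0.255, 0.081, 0, 0, -0.545],
  "squeeze": 40
}}

```text
t: 1.45
position: [0.5049, 0.0975, 0.1496]
ee_rot: [0.287, -3.128, 0.0]
force: [-1.3, -0.5, 0.2]
gripper_width: 0.0685
finger_force: 0.0
```

```bash
python3 - <<'E'
from h import *
q=(.504,.099);Y=1.757
plan([(*q,.15,Y),(*q,.03)])
c=cap("scene");u,v=map(int,proj(c,(.504,.099,.06)));print(u,v)
cv2.imwrite("pics/s1.png",cv2.resize(c["bgr"][v-80:v+70,u-100:u+100],None,fx=4,fy=4,interpolation=cv2.INTER_CUBIC))
E
```

```text
at [0.5049 0.0975 0.1496] yawy 1.754 tilt [-0.001 -0.    -1.   ]
0 xyz [ 0.001  0.002 -0.   ] rz -0.003 rows 0.0 q6 0.01
0 xyz [0.001 0.002 0.12 ] rz -0.003 rows 1.9 q6 0.01
302 226
```

View pics/s1.png

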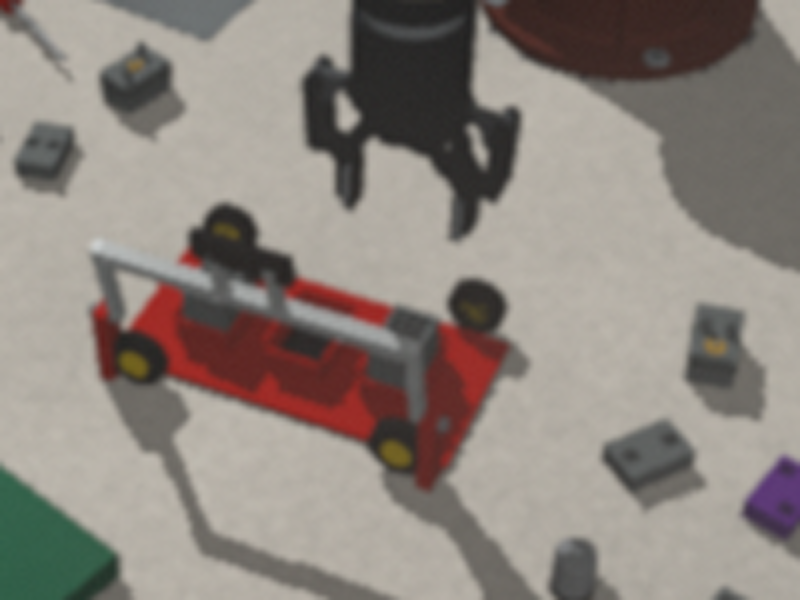

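The gripper is above bay2 (crop cartridge at (405,340)) and lined up across its width, so I'll descend and grip.

>>> {"op": "step_arm", "data": {
  "motion": [0.8, 0.001, 0.002, 0.05, 0, 0, -0.003, 0.8, 0.001, 0.002, 0.09, 0, 0, -0.003, 0.8, 0.001, 0.002, 0.12, 0, 0, -0.003, 0.8, 0.001, 0.002, 0.12, 0, 0, -0.003, 0.2, 0.001, 0.002, 0.12, 0, 0, -0.003, 0.2, 0.001, 0.002, 0.12, 0, 0, -0.003, 0.2, 0.001, 0.002, 0.12, 0, 0, -0.003, 0.2, 0.001, 0.002, 0.12, 0, 0, -0.003, 0.2, 0.001, 0.002, 0.12, 0, 0, -0.003, 0.2, 0.001, 0.002, 0.12, 0, 0, -0.003]
}}

```text
t: 2.75
position: [0.5034, 0.101, 0.0306]
ee_rot: [-0.296, 3.126, -0.001]
force: [2.5, -2.7, 2.3]
gripper_width: 0.0329
finger_force: 43.5
```

```bash
python3 - <<'E'
from h import *
p,y,s=pose();print(p,y,s["force"],s["moment"])
plan([(*p[:2],.14)],[(.565,-.424,.14,np.pi/2),(.565,-.424,.024)],[(.565,-.424,.14)])
c=cap("top");print([onz(c,*p,.05) for p in [(414,191)]])
# box outline
g=c["bgr"].astype(int);b=g[180:270,400:485];m=((b[...,2]-b[...,0]>20)).astype(np.uint8)
cs,_=cv2.findContours(m,0,1);r=cv2.minAreaRect(max(cs,key=cv2.contourArea)+np.array([400,180]));print(r,onz(c,*r[0],.03),[onz(c,*q,.04)[:2].round(3) for q in cv2.boxPoints(r)])
E
```

```text
[0.50341183 0.10096842 0.03064237] 1.7598197005374123 [ 2.53397262 -2.68470219  2.33504129] [-0.61731651 -0.8348396   0.02660689]
at [0.5034 0.101  0.0306] yawy 1.76 tilt [ 0.001 -0.    -1.   ]
0 xyz [ 0.     0.    -0.109] rz -0.0 rows 1.7 q6 0.01
1 xyz [ 0.038 -0.527 -0.   ] rz 0.189 rows 8.5 q6 -0.64
1 xyz [ 0.038 -0.527  0.116] rz 0.189 rows 1.9 q6 -0.64
2 xyz [ 0.    -0.    -0.116] rz -0.0 rows 1.9 q6 -0.64
[array([ 0.60364792, -0.35179761,  0.05      ])]
((444.5, 223.0), (66.0, 51.0), 90.0) [ 0.5245059  -0.43740758  0.03      ] [array([ 0.608, -0.368]), array([ 0.611, -0.502]), array([ 0.44 , -0.497]), array([ 0.438, -0.365])]
```

>>> {"op": "step_arm", "data": {
  "motion": [0.2, 0, 0, -0.05, 0, 0, 0, 0.2, 0, 0, -0.11, 0, 0, 0, 0.2, 0.038, -0.532, -0.11, 0, 0, 0.19, 0.2, 0.038, -0.532, -0.11, 0, 0, 0.19, 0.2, 0.038, -0.532, -0.11, 0, 0, 0.19, 0.2, 0.038, -0.532, -0.11, 0, 0, 0.19, 0.2, 0.038, -0.532, -0.11, 0, 0, 0.19, 0.2, 0.038, -0.532, -0.11, 0, 0, 0.19, 0.2, 0.038, -0.532, -0.11, 0, 0, 0.19, 0.2, 0.038, -0.532, -0.11, 0, 0, 0.19]
}}

```text
t: 4.05
position: [0.5607, -0.3962, 0.1393]
ee_rot: [-0.001, -3.14, -0.004]
force: [2.1, 0.6, -0.8]
gripper_width: 0.0329
finger_force: 42.9
```

```bash
python3 - <<'E'
from h import *
print(pose()[2]["gripper_width"],pose()[2]["finger_force"])
p=(.530,-.041);Y=1.757
plan([(.562,-.431,.14,np.pi/2),(.562,-.431,.024)],[(.562,-.431,.14),(*p,.14,Y)],[(*p,.03)],[(*p,.14),(.486,-.431,.14,np.pi/2),(.486,-.431,.024)])
E
```

```text
0.03285144309497735 42.89482533931732
at [ 0.5607 -0.3962  0.1393] yawy 1.57 tilt [-0.001  0.003 -1.   ]
0 xyz [-0.001 -0.035 -0.001] rz -0.001 rows 0.6 q6 -0.65
0 xyz [-0.001 -0.035  0.115] rz -0.001 rows 1.9 q6 -0.65
1 xyz [-0.     0.    -0.116] rz -0.0 rows 1.9 q6 -0.65
1 xyz [ 0.032  0.39  -0.116] rz -0.186 rows 6.3 q6 -0.26
2 xyz [-0.    0.    0.11] rz -0.0 rows 1.8 q6 -0.26
3 xyz [-0.    0.   -0.11] rz -0.0 rows 1.8 q6 -0.26
3 xyz [ 0.115 -0.375 -0.11 ] rz 0.186 rows 6.3 q6 -0.73
3 xyz [ 0.115 -0.375  0.006] rz 0.186 rows 1.9 q6 -0.73
```

>>> {"op": "step_arm", "data": {
  "motion": [0.2, -0.001, -0.035, 0, 0, 0, 0, 0.2, -0.001, -0.035, 0.04, 0, 0, 0, 0.2, -0.001, -0.035, 0.08, 0, 0, 0, 0.2, -0.001, -0.035, 0.114, 0, 0, 0, 0.2, -0.001, -0.035, 0.114, 0, 0, 0, 0.6, -0.001, -0.035, 0.114, 0, 0, 0, 0.6, -0.001, -0.035, 0.114, 0, 0, 0, 0.7, -0.001, -0.035, 0.114, 0, 0, 0, 0.7, -0.001, -0.035, 0.05, 0, 0, 0, 0.7, -0.001, -0.035, 0, 0, 0, 0]
}}

```text
t: 5.3
position: [0.5624, -0.4304, 0.1424]
ee_rot: [0.001, 3.141, -0.0]
force: [1.2, -0.5, 0.2]
gripper_width: 0.0595
finger_force: 0.0
```

>>> {"op": "step_arm", "data": {
  "motion": [0.8, 0.032, 0.39, 0, 0, 0, -0.187, 0.8, 0.032, 0.39, 0, 0, 0, -0.187, 0.8, 0.032, 0.39, 0, 0, 0, -0.187, 0.8, 0.032, 0.39, 0, 0, 0, -0.187, 0.8, 0.032, 0.39, 0, 0, 0, -0.187, 0.8, 0.032, 0.39, 0, 0, 0, -0.187, 0.8, 0.032, 0.39, 0, 0, 0, -0.187, 0.8, 0.032, 0.39, 0, 0, 0, -0.187, 0.8, 0.032, 0.39, 0, 0, 0, -0.187]
}}

```text
t: 6.42
position: [0.5312, -0.0417, 0.1405]
ee_rot: [-0.29, 3.128, -0.001]
force: [0.6, -0.1, -0.6]
gripper_width: 0.0682
finger_force: 0.0
```

```bash
python3 - <<'E'
from h import *
p=(.530,-.041);Y=1.757
plan([(*p,.14,Y),(*p,.03)],[(*p,.14),(.486,-.431,.14,np.pi/2),(.486,-.431,.024)])
E
```

```text
at [ 0.5312 -0.0417  0.1405] yawy 1.756 tilt [ 0.001 -0.001 -1.   ]
0 xyz [0.001 0.001 0.   ] rz -0.001 rows 0.0 q6 -0.26
0 xyz [0.001 0.001 0.11 ] rz -0.001 rows 1.8 q6 -0.26
1 xyz [ 0.   -0.   -0.11] rz -0.0 rows 1.8 q6 -0.26
1 xyz [ 0.115 -0.375 -0.11 ] rz 0.186 rows 6.3 q6 -0.73
1 xyz [ 0.115 -0.375  0.006] rz 0.186 rows 1.9 q6 -0.73
```

>>> {"op": "step_arm", "data": {
  "motion": [0.8, 0.001, 0.001, 0.04, 0, 0, 0, 0.8, 0.001, 0.001, 0.08, 0, 0, 0, 0.8, 0.001, 0.001, 0.11, 0, 0, 0, 0.8, 0.001, 0.001, 0.11, 0, 0, 0, 0.2, 0.001, 0.001, 0.11, 0, 0, 0, 0.2, 0.001, 0.001, 0.11, 0, 0, 0, 0.2, 0.001, 0.001, 0.11, 0, 0, 0, 0.2, 0.001, 0.001, 0.11, 0, 0, 0, 0.2, 0.001, 0.001, 0.11, 0, 0, 0]
}}

```text
t: 7.55
position: [0.5308, -0.0403, 0.0311]
ee_rot: [-0.292, 3.126, -0.003]
force: [1.7, -5.4, 5.7]
gripper_width: 0.0334
finger_force: 44.2
```

>>> {"op": "step_arm", "data": {
  "motion": [0.2, 0, 0, -0.05, 0, 0, 0, 0.2, 0, 0, -0.11, 0, 0, 0, 0.2, 0.115, -0.375, -0.11, 0, 0, 0.187, 0.2, 0.115, -0.375, -0.11, 0, 0, 0.187, 0.2, 0.115, -0.375, -0.11, 0, 0, 0.187, 0.2, 0.115, -0.375, -0.11, 0, 0, 0.187, 0.2, 0.115, -0.375, -0.11, 0, 0, 0.187, 0.2, 0.115, -0.375, -0.11, 0, 0, 0.187, 0.2, 0.115, -0.375, -0.11, 0, 0, 0.187, 0.2, 0.115, -0.375, -0.11, 0, 0, 0.187]
}}

```text
t: 8.8
position: [0.4855, -0.4292, 0.1396]
ee_rot: [-0.003, -3.141, -0.003]
force: [0.9, 0.1, -0.1]
gripper_width: 0.0331
finger_force: 43.8
```

```bash
python3 - <<'E'
from h import *
print(pose()[2]["force"])
plan([(.486,-.431,.14,np.pi/2),(.486,-.431,.024)])
E
```

```text
[ 0.93885714  0.12015148 -0.14968428]
at [ 0.4855 -0.4292  0.1396] yawy 1.569 tilt [-0.001  0.002 -1.   ]
0 xyz [-0.001 -0.002 -0.   ] rz -0.002 rows 0.0 q6 -0.73
0 xyz [-0.001 -0.002  0.116] rz -0.002 rows 1.8 q6 -0.73
```

>>> {"op": "step_arm", "data": {
  "motion": [0.2, -0.001, -0.002, 0.04, 0, 0, 0, 0.2, -0.001, -0.002, 0.08, 0, 0, 0, 0.2, -0.001, -0.002, 0.114, 0, 0, 0, 0.2, -0.001, -0.002, 0.114, 0, 0, 0, 0.6, -0.001, -0.002, 0.114, 0, 0, 0, 0.6, -0.001, -0.002, 0.114, 0, 0, 0, 0.7, -0.001, -0.002, 0.114, 0, 0, 0, 0.7, -0.001, -0.002, 0.06, 0, 0, 0, 0.7, -0.001, -0.002, 0, 0, 0, 0, 0.9, -0.001, -0.002, 0, 0, 0, 0]
}}

```text
t: 10.05
position: [0.4893, -0.4339, 0.1462]
ee_rot: [0.001, 3.135, -0.011]
force: [0.4, 0.2, -0.2]
gripper_width: 0.076
finger_force: 0.0
```

```bash
python3 - <<'E'
from h import *
l=(.355,-.266);a=2.999
# square up: first close along the long side, then across
plan([(*l,.13,a),(*l,.02)],[(*l,.1)],[(*l,.1,a+np.pi/2),(*l,.02)])
c=cap("top");b=c["bgr"]
for u,v in[(237,226),(293,216)]:
  print([list(map(int,b[v,x])) for x in range(u-14,u+15,3)])
cv2.imwrite("pics/t2.png",cv2.resize(b[170:270,200:490],None,fx=2.75,fy=2.75,interpolation=cv2.INTER_CUBIC))
E
```

```text
at [ 0.4893 -0.4339  0.1462] yawy 1.57 tilt [ 0.007 -0.007 -1.   ]
0 xyz [0.134 0.168 0.016] rz -1.429 rows 7.7 q6 -2.07
0 xyz [0.134 0.168 0.126] rz -1.429 rows 1.8 q6 -2.07
1 xyz [ 0.    0.   -0.08] rz -0.0 rows 1.3 q6 -2.07
2 xyz [0. 0. 0.] rz 1.571 rows 8.4 q6 -0.5
2 xyz [0.   0.   0.08] rz 1.571 rows 1.3 q6 -0.5
[[37, 38, 90], [36, 38, 91], [39, 40, 124], [35, 35, 40], [34, 34, 40], [34, 34, 40], [33, 33, 39], [31, 33, 68], [40, 41, 146], [33, 34, 88]]
[[31, 32, 88], [32, 33, 96], [32, 33, 86], [32, 31, 38], [32, 32, 39], [32, 32, 38], [29, 30, 36], [30, 32, 78], [40, 41, 142], [40, 42, 142]]
```

View pics/t2.png

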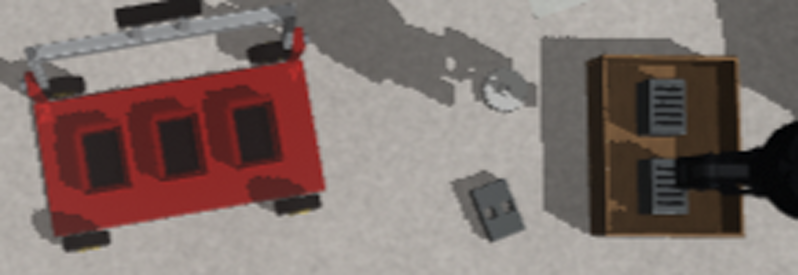

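Both worn cartridges lie in the box (crop (665,107) and (665,187)), and all three bays are open. Next I'll measure the bay floors and check the low_c estimate.

```bash
python3 - <<'E'
from h import *
c=cap("top")
s=4;x0,y0=205,190;q=cv2.resize(c["bgr"][190:260,205:325],None,fx=s,fy=s,interpolation=cv2.INTER_CUBIC).astype(int)
m=(q[...,2]<62).astype(np.uint8)
m=cv2.morphologyEx(m,cv2.MORPH_OPEN,np.ones((5,5)))
cs,_=cv2.findContours(m,0,1)
for ct in cs:
    if 500<cv2.contourArea(ct)<9000:
        px=(ct.reshape(-1,2)+.5)/s-.5+[x0,y0]
        for z in (.014,.027):
            W=np.array([onz(c,*p,z)[:2] for p in px]);r=cv2.minAreaRect((W*1e3).astype(np.float32));print(z,r)
for n,u,v,z in[("lb",167,280,.03),("tc",128,198,.016),("tb",377,244,.016),("lc",376,287,.03)]:
    p,s_,a,_=face(c,u,v,z);print(n,p.round(4),np.round(s_,1),round(a,3))
E
```

```text
0.014 ((428.3944091796875, 114.68486785888672), (13.110109329223633, 41.683406829833984), 11.713761329650879)
0.027 ((428.43536376953125, 113.5993423461914), (12.956290245056152, 41.194358825683594), 11.713769912719727)
0.014 ((465.1829528808594, -82.94674682617188), (13.260815620422363, 41.38023376464844), 9.066130638122559)
0.027 ((464.792236328125, -81.71353912353516), (13.105239868164062, 40.894752502441406), 9.066133499145508)
0.014 ((504.703857421875, 99.29296875), (51.99159622192383, 33.59535217285156), 10.8230562210083)
0.027 ((503.8495178222656, 98.38802337646484), (51.38156509399414, 33.20118713378906), 10.823054313659668)
0.014 ((517.6839599609375, 28.82967758178711), (51.77104568481445, 32.73660659790039), 10.17377758026123)
0.027 ((516.6773681640625, 28.75145721435547), (51.16361999511719, 32.35253143310547), 10.173798561096191)
0.014 ((531.3480834960938, -42.63825988769531), (52.15663146972656, 33.76995849609375), 10.486289024353027)
0.027 ((530.1810913085938, -41.87799835205078), (51.5446891784668, 33.37376022338867), 10.48617172241211)
0.014 ((572.8801879882812, 140.2521209716797), (18.191905975341797, 38.45085525512695), 10.454301834106445)
0.027 ((571.2260131835938, 138.8666534423828), (17.97846031188965, 37.999717712402344), 10.45419979095459)
0.014 ((602.6849365234375, -55.26954650878906), (7.960662364959717, 40.1584587097168), 1.1922303438186646)
0.027 ((600.6810913085938, -54.361106872558594), (7.867222785949707, 39.68730545043945), 1.1922270059585571)
lb [0.3634 0.2625] [3.7 8.2] 1.585
tc [0.5708 0.3634] [ 4.3 48.4] 3.071
tb [ 0.4601 -0.2827] [1.9 4. ] 1.587Traceback (most recent call last):
  File "<stdin>", line 13, in <module>
  File "h.py", line 20, in face
    ct=max(cs,key=cv2.contourArea).reshape(-1,2)
       ~~~^^^^^^^^^^^^^^^^^^^^^^^^
ValueError: max() iterable argument is empty
```

```bash
python3 - <<'E'
from h import *
c=cap("top");o=cv2.imread("pics/top0.png")
for u,v in[(376,283),(377,239),(122,198),(167,290),(200,300),(340,150)]:print(o[v,u],c["bgr"][v,u])
E
```

```text
[57 56 55] [25 27 34]
[70 69 66] [89 88 85]
[77 78 79] [96 96 97]
[73 72 70] [93 92 89]
[137 141 145] [171 175 180]
[133 137 140] [164 170 173]
```

```bash
python3 - <<'E'
s=open('h.py').read()
s=s.replace(".astype(int)\n    br=",'.astype(float)*138/max(np.median(c["bgr"][y:y+20,x:x+20]) for x,y in((190,295),(335,145),(335,270),(50,165)))\n    br=')
open('h.py','w').write(s)
from h import *
l=(.355,-.266);a=2.999
plan([(*l,.12,a),(*l,.017)],[(*l,.08),(*l,.08,a+np.pi/2)],[(*l,.017)])
E
```

```text
at [ 0.4866 -0.431   0.1398] yawy 1.57 tilt [-0.001  0.001 -1.   ]
0 xyz [0.132 0.165 0.02 ] rz -1.429 rows 7.7 q6 -2.07
0 xyz [0.132 0.165 0.123] rz -1.429 rows 1.6 q6 -2.07
1 xyz [ 0.    -0.    -0.063] rz -0.0 rows 1.0 q6 -2.07
1 xyz [ 0.    -0.    -0.063] rz 1.571 rows 8.4 q6 -0.5
2 xyz [-0.    -0.     0.063] rz -0.0 rows 1.0 q6 -0.5
```

>>> {"op": "step_arm", "data": {
  "motion": [1, 0.132, 0.165, 0, 0, 0, -1.429, 1, 0.132, 0.165, 0, 0, 0, -1.429, 1, 0.132, 0.165, 0, 0, 0, -1.429, 1, 0.132, 0.165, 0.02, 0, 0, -1.429, 1, 0.132, 0.165, 0.02, 0, 0, -1.429, 1, 0.132, 0.165, 0.02, 0, 0, -1.429, 1, 0.132, 0.165, 0.02, 0, 0, -1.429, 1, 0.132, 0.165, 0.02, 0, 0, -1.429, 1, 0.132, 0.165, 0.02, 0, 0, -1.429, 1, 0.132, 0.165, 0.02, 0, 0, -1.429]
}}

```text
t: 11.45
position: [0.3547, -0.2658, 0.1197]
ee_rot: [2.054, -2.377, -0.002]
force: [0.4, 0.1, 0.3]
gripper_width: 0.0856
finger_force: 0.0
```

```bash
python3 - <<'E'
from h import *
l=(.355,-.266);a=2.999
plan([(*l,.12,a),(*l,.017)])
c=cap("scene");u,v=map(int,proj(c,(*l,.03)));print(u,v)
cv2.imwrite("pics/s2.png",np.clip(1.2*cv2.resize(c["bgr"][v-40:v+35,u-50:u+50],None,fx=6,fy=6,interpolation=cv2.INTER_CUBIC).astype(float),0,255).astype(np.uint8))
E
```

```text
at [ 0.3547 -0.2658  0.1197] yawy 2.996 tilt [-0.001  0.001 -1.   ]
0 xyz [ 0. -0. -0.] rz -0.003 rows 0.0 q6 -2.07
0 xyz [ 0.    -0.     0.103] rz -0.003 rows 1.6 q6 -2.07
235 162
```

View pics/s2.png

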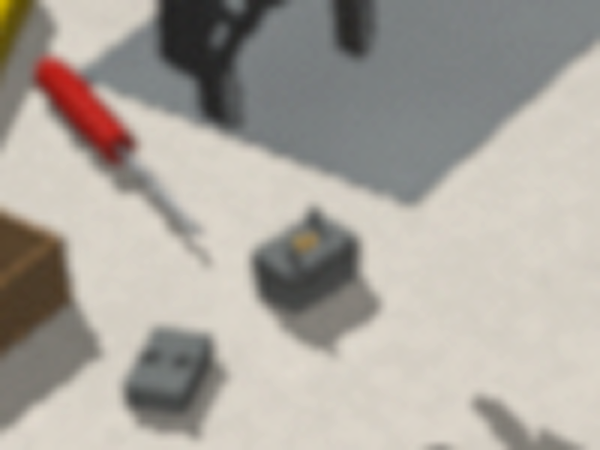

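Low_c is still in place (crop (305,260)) with clear space on both sides, so I'll square it up.

>>> {"op": "step_arm", "data": {
  "motion": [1, 0, 0, 0.05, 0, 0, 0, 1, 0, 0, 0.103, 0, 0, 0, 1, 0, 0, 0.103, 0, 0, 0, 0.4, 0, 0, 0.103, 0, 0, 0, 0.4, 0, 0, 0.103, 0, 0, 0, 0.4, 0, 0, 0.103, 0, 0, 0, 0.4, 0, 0, 0.103, 0, 0, 0, 0.4, 0, 0, 0.103, 0, 0, 0],
  "squeeze": 20
}}

```text
t: 12.5
position: [0.3563, -0.2675, 0.0193]
ee_rot: [-2.057, 2.374, -0.006]
force: [-0.1, 0.6, 8.2]
gripper_width: 0.0515
finger_force: 19.8
```

>>> {"op": "step_arm", "data": {
  "motion": [0.8, 0, 0, 0, 0, 0, 0, 0.8, 0, 0, 0, 0, 0, 0, 0.8, 0, 0, -0.063, 0, 0, 0, 0.8, 0, 0, -0.063, 0, 0, 0.4, 0.8, 0, 0, -0.063, 0, 0, 0.8, 0.8, 0, 0, -0.063, 0, 0, 1.571, 0.8, 0, 0, -0.063, 0, 0, 1.571, 0.8, 0, 0, -0.063, 0, 0, 1.571, 0.8, 0, 0, -0.063, 0, 0, 1.571, 0.8, 0, 0, -0.063, 0, 0, 1.571]
}}

```text
t: 13.75
position: [0.3551, -0.2663, 0.0805]
ee_rot: [-0.172, 3.137, -0.0]
force: [-0.1, -0.4, -0.2]
gripper_width: 0.0687
finger_force: 0.0
```

```bash
python3 - <<'E'
from h import *
l=pose()[0][:2];a=2.999
b=(.531,-.0415)
plan([(*l,.08,a+np.pi/2),(*l,.017)],[(*l,.12)],[(*b,.12,.184+np.pi/2)])
E
```

```text
at [ 0.3551 -0.2663  0.0805] yawy 1.68 tilt [ 0. -0. -1.]
0 xyz [0.    0.    0.001] rz 0.252 rows 1.3 q6 -0.5
0 xyz [0.    0.    0.064] rz 0.252 rows 1.0 q6 -0.5
1 xyz [ 0.     0.    -0.103] rz -0.0 rows 1.7 q6 -0.5
2 xyz [-0.142  0.248 -0.   ] rz -0.327 rows 4.6 q6 -0.26
```

>>> {"op": "step_arm", "data": {
  "motion": [0.8, 0.001, -0.001, 0, 0, 0, 0.252, 0.8, 0.001, -0.001, 0, 0, 0, 0.252, 0.8, 0.001, -0.001, 0.04, 0, 0, 0.252, 0.8, 0.001, -0.001, 0.064, 0, 0, 0.252, 0.8, 0.001, -0.001, 0.064, 0, 0, 0.252, 0.3, 0.001, -0.001, 0.064, 0, 0, 0.252, 0.2, 0.001, -0.001, 0.064, 0, 0, 0.252, 0.2, 0.001, -0.001, 0.064, 0, 0, 0.252, 0.2, 0.001, -0.001, 0.064, 0, 0, 0.252, 0.2, 0.001, -0.001, 0.064, 0, 0, 0.252],
  "squeeze": 25
}}

```text
t: 15.0
position: [0.3549, -0.2681, 0.0175]
ee_rot: [0.214, 3.133, -0.002]
force: [-0.4, 0.9, 5.4]
gripper_width: 0.0333
finger_force: 25.0
```

```bash
python3 - <<'E'
from h import *
l=pose()[0][:2]
b=(.531,-.0415)
plan([(*l,.1),(*b,.12,.184+np.pi/2)],[(*b,.034)])
E
```

```text
at [ 0.3549 -0.2681  0.0175] yawy 1.435 tilt [ 0.001 -0.002 -1.   ]
0 xyz [ 0.     0.    -0.083] rz -0.0 rows 1.3 q6 -0.51
0 xyz [-0.144  0.248 -0.103] rz -0.32 rows 4.6 q6 -0.26
1 xyz [0.    0.    0.086] rz -0.0 rows 1.4 q6 -0.26
```

>>> {"op": "step_arm", "data": {
  "motion": [0.2, 0, 0, -0.05, 0, 0, 0, 0.2, -0.04, 0.07, -0.1, 0, 0, -0.32, 0.2, -0.142, 0.248, -0.103, 0, 0, -0.32, 0.2, -0.142, 0.248, -0.103, 0, 0, -0.32, 0.2, -0.142, 0.248, -0.103, 0, 0, -0.32, 0.2, -0.142, 0.248, -0.103, 0, 0, -0.32, 0.2, -0.142, 0.248, -0.103, 0, 0, -0.32, 0.2, -0.142, 0.248, -0.103, 0, 0, -0.32, 0.2, -0.142, 0.248, -0.103, 0, 0, -0.32],
  "squeeze": 30
}}

```text
t: 16.12
position: [0.5279, -0.0418, 0.1194]
ee_rot: [0.286, -3.128, 0.0]
force: [-0.1, -0.1, -1.5]
gripper_width: 0.0329
finger_force: 31.5
```

```bash
python3 - <<'E'
from h import *
b=(.5292,-.0418)
p,y,s=pose();print(s["force"],s["finger_force"],s["gripper_width"])
plan([(*b,.06,.184+np.pi/2),(*b,.045),(*b,.032)])
E
```

```text
[-0.14319702 -0.09138598 -1.54028321] 31.493366360664368 0.032919187495818146
at [ 0.5279 -0.0418  0.1194] yawy 1.753 tilt [-0. -0. -1.]
0 xyz [-0.001 -0.     0.059] rz -0.002 rows 1.0 q6 -0.26
0 xyz [-0.001 -0.     0.074] rz -0.002 rows 0.2 q6 -0.26
0 xyz [-0.001 -0.     0.087] rz -0.002 rows 0.2 q6 -0.26
```

>>> {"op": "step_arm", "data": {
  "motion": [0.2, -0.001, 0, 0.04, 0, 0, 0, 0.2, -0.001, 0, 0.06, 0, 0, 0, 0.2, -0.001, 0, 0.07, 0, 0, 0, 0.2, -0.001, 0, 0.075, 0, 0, 0, 0.2, -0.001, 0, 0.08, 0, 0, 0, 0.2, -0.001, 0, 0.084, 0, 0, 0, 0.2, -0.001, 0, 0.087, 0, 0, 0, 0.2, -0.001, 0, 0.087, 0, 0, 0]
}}

```text
t: 17.12
position: [0.5295, -0.0408, 0.0322]
ee_rot: [0.288, -3.128, 0.0]
force: [0.1, -0.3, -0.4]
gripper_width: 0.0332
finger_force: 31.5
```

>>> {"op": "step_arm", "data": {
  "motion": [0.5, 0, 0, 0, 0, 0, 0, 0.6, 0, 0, 0, 0, 0, 0, 0.6, 0, 0, 0, 0, 0, 0, 0.6, 0, 0, -0.05, 0, 0, 0, 0.6, 0, 0, -0.1, 0, 0, 0, 0.6, 0, 0, -0.1, 0, 0, 0, 0.6, 0, 0, -0.1, 0, 0, 0]
}}

```text
t: 18.0
position: [0.5294, -0.0407, 0.1321]
ee_rot: [-0.288, 3.128, 0.0]
force: [-0.2, 0.4, -0.9]
gripper_width: 0.0515
finger_force: 0.0
```

```bash
python3 - <<'E'
from h import *
c=cap("top")
for n,u,v,z in[("tc",128,198,.016),("lb",167,280,.03),("tb",377,244,.016),("ta",167,238,.016)]:
    p,s_,a,_=face(c,u,v,z);print(n,p.round(4),np.round(s_,1),round(a,3))
l=(.36,.2692);a=.351
plan([(*l,.12,a)],[(*l,.017)],[(*l,.08),(*l,.08,a+np.pi/2)])
E
```

```text
tc [0.5729 0.3804] [34.4 50.7] 3.053
lb [0.3602 0.2689] [33.4 49. ] 0.348
tb [ 0.4948 -0.2699] [23.  31.5] 1.962
ta [0.4714 0.2752] [34.5 49.2] 2.654
at [ 0.5289 -0.0406  0.1315] yawy 1.755 tilt [-0.001  0.    -1.   ]
0 xyz [0.109 0.335 0.011] rz 1.404 rows 7.5 q6 1.86
1 xyz [ 0.001 -0.     0.103] rz -0.0 rows 1.7 q6 1.86
2 xyz [-0.    -0.    -0.063] rz -0.0 rows 1.0 q6 1.86
2 xyz [-0.    -0.    -0.063] rz -1.571 rows 8.4 q6 0.29
```

>>> {"op": "step_arm", "data": {
  "motion": [1, 0.109, 0.335, 0.011, 0, 0, 1.404, 1, 0.109, 0.335, 0.011, 0, 0, 1.404, 1, 0.109, 0.335, 0.011, 0, 0, 1.404, 1, 0.109, 0.335, 0.011, 0, 0, 1.404, 1, 0.109, 0.335, 0.011, 0, 0, 1.404, 1, 0.109, 0.335, 0.011, 0, 0, 1.404, 1, 0.109, 0.335, 0.011, 0, 0, 1.404, 1, 0.109, 0.335, 0.011, 0, 0, 1.404, 1, 0.109, 0.335, 0.011, 0, 0, 1.404, 1, 0.109, 0.335, 0.011, 0, 0, 1.404],
  "squeeze": 20
}}

```text
t: 19.3
position: [0.3609, 0.2682, 0.1207]
ee_rot: [-1.796, -2.577, 0.002]
force: [0.6, -0.2, 0.1]
gripper_width: 0.0854
finger_force: 0.0
```

```bash
python3 - <<'E'
from h import *
l=(.36,.2692);a=.351
plan([(*l,.12,a),(*l,.017)])
c=cap("top")
p,s_,a,_=face(c,377,244,.016,k=25);print(p,s_,a)
cv2.imwrite("pics/t3.png",cv2.resize(c["bgr"][205:275,205:425],None,fx=3.6,fy=3.6,interpolation=cv2.INTER_CUBIC))
E
```

```text
at [0.3609 0.2682 0.1207] yawy 0.353 tilt [-0.001 -0.001 -1.   ]
0 xyz [ 0.001 -0.     0.001] rz 0.002 rows 0.0 q6 1.86
0 xyz [ 0.001 -0.     0.104] rz 0.002 rows 1.6 q6 1.86
[ 0.50755511 -0.26486548] [31.177616119384766, 50.65081787109375] 0.39012903
```

View pics/t3.png

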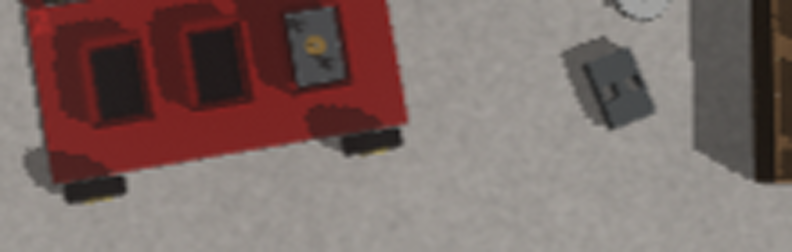

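Low_c sits in bay0 (crop (315,45)). Top_b has been knocked to about (0.508,-0.265), crop (620,90). I'll carry on with low_b.

>>> {"op": "step_arm", "data": {
  "motion": [1, 0.001, 0, 0.05, 0, 0, 0, 1, 0.001, 0, 0.104, 0, 0, 0, 1, 0.001, 0, 0.104, 0, 0, 0, 0.4, 0.001, 0, 0.104, 0, 0, 0, 0.4, 0.001, 0, 0.104, 0, 0, 0, 0.4, 0.001, 0, 0.104, 0, 0, 0, 0.4, 0.001, 0, 0.104, 0, 0, 0, 0.4, 0.001, 0, 0.104, 0, 0, 0]
}}

```text
t: 20.35
position: [0.3623, 0.2703, 0.0193]
ee_rot: [1.799, 2.574, 0.005]
force: [-0.9, -0.9, 7.3]
gripper_width: 0.051
finger_force: 19.8
```

>>> {"op": "step_arm", "data": {
  "motion": [0.8, 0, 0, 0, 0, 0, 0, 0.8, 0, 0, 0, 0, 0, 0, 0.8, 0, 0, -0.063, 0, 0, 0, 0.8, 0, 0, -0.063, 0, 0, -1.571, 0.8, 0, 0, -0.063, 0, 0, -1.571, 0.8, 0, 0, -0.063, 0, 0, -1.571, 0.8, 0, 0, -0.063, 0, 0, -1.571, 0.8, 0, 0, -0.063, 0, 0, -1.571, 0.8, 0, 0, -0.063, 0, 0, -1.571, 0.8, 0, 0, -0.063, 0, 0, -1.571]
}}

```text
t: 21.6
position: [0.3609, 0.2696, 0.0805]
ee_rot: [-0.155, 3.138, 0.0]
force: [-0.3, 0.9, -0.8]
gripper_width: 0.0683
finger_force: 0.0
```

```bash
python3 - <<'E'
from h import *
l=pose()[0][:2];a=.351+np.pi/2
plan([(*l,.08,a),(*l,.017)])
E
```

```text
at [0.3609 0.2696 0.0805] yawy 1.669 tilt [ 0.  0. -1.]
0 xyz [0.    0.    0.001] rz -0.253 rows 1.4 q6 0.29
0 xyz [0.    0.    0.064] rz -0.253 rows 1.0 q6 0.29
```

>>> {"op": "step_arm", "data": {
  "motion": [0.8, -0.0015, 0, 0, 0, 0, -0.253, 0.8, -0.0015, 0, 0, 0, 0, -0.253, 0.8, -0.0015, 0, 0.04, 0, 0, -0.253, 0.8, -0.0015, 0, 0.064, 0, 0, -0.253, 0.8, -0.0015, 0, 0.064, 0, 0, -0.253, 0.3, -0.0015, 0, 0.064, 0, 0, -0.253, 0.2, -0.0015, 0, 0.064, 0, 0, -0.253, 0.2, -0.0015, 0, 0.064, 0, 0, -0.253, 0.2, -0.0015, 0, 0.064, 0, 0, -0.253, 0.2, -0.0015, 0, 0.064, 0, 0, -0.253],
  "squeeze": 25
}}

```text
t: 22.85
position: [0.3632, 0.2702, 0.0175]
ee_rot: [-0.539, 3.093, 0.001]
force: [-1.4, 0.3, 5.1]
gripper_width: 0.0334
finger_force: 25.0
```

```bash
python3 - <<'E'
from h import *
l=pose()[0][:2]
b=(.5038,.1005)
plan([(*l,.1),(*b,.12,.184+np.pi/2)],[(*b,.034)])
E
```

```text
at [0.3632 0.2702 0.0175] yawy 1.916 tilt [ 0.002  0.001 -1.   ]
0 xyz [ 0.     0.    -0.083] rz -0.0 rows 1.3 q6 0.29
0 xyz [-0.075 -0.207 -0.103] rz 0.161 rows 3.5 q6 0.01
1 xyz [ 0.    -0.     0.086] rz -0.0 rows 1.4 q6 0.01
```

>>> {"op": "step_arm", "data": {
  "motion": [0.2, 0, 0, -0.05, 0, 0, 0, 0.2, -0.02, -0.06, -0.1, 0, 0, 0.16, 0.2, -0.075, -0.207, -0.103, 0, 0, 0.161, 0.2, -0.075, -0.207, -0.103, 0, 0, 0.161, 0.2, -0.075, -0.207, -0.103, 0, 0, 0.161, 0.2, -0.075, -0.207, -0.103, 0, 0, 0.161, 0.2, -0.075, -0.207, -0.103, 0, 0, 0.161, 0.2, -0.075, -0.207, -0.103, 0, 0, 0.161],
  "squeeze": 30
}}

```text
t: 23.85
position: [0.5021, 0.1013, 0.1194]
ee_rot: [0.291, -3.128, -0.0]
force: [-0.2, -0.4, -1.2]
gripper_width: 0.033
finger_force: 31.3
```

```bash
python3 - <<'E'
from h import *
b=(.504,.1)
p,y,s=pose();print(s["force"],s["finger_force"],s["gripper_width"])
plan([(*b,.06,.184+np.pi/2),(*b,.045),(*b,.032)])
E
```

```text
[-0.1772334  -0.42561673 -1.24019943] 31.32677972316742 0.03298001942596781
at [0.5021 0.1013 0.1194] yawy 1.756 tilt [-0.  0. -1.]
0 xyz [-0.002 -0.002  0.059] rz 0.002 rows 1.0 q6 0.01
0 xyz [-0.002 -0.002  0.074] rz 0.002 rows 0.2 q6 0.01
0 xyz [-0.002 -0.002  0.087] rz 0.002 rows 0.2 q6 0.01
```

>>> {"op": "step_arm", "data": {
  "motion": [0.2, -0.002, -0.001, 0.04, 0, 0, 0, 0.2, -0.002, -0.001, 0.06, 0, 0, 0, 0.2, -0.002, -0.001, 0.07, 0, 0, 0, 0.2, -0.002, -0.001, 0.075, 0, 0, 0, 0.2, -0.002, -0.001, 0.08, 0, 0, 0, 0.2, -0.002, -0.001, 0.084, 0, 0, 0, 0.2, -0.002, -0.001, 0.087, 0, 0, 0, 0.2, -0.002, -0.001, 0.087, 0, 0, 0]
}}

```text
t: 24.85
position: [0.5051, 0.0996, 0.0322]
ee_rot: [0.289, -3.128, 0.0]
force: [-0.8, 0.9, -1.2]
gripper_width: 0.0331
finger_force: 31.3
```

>>> {"op": "step_arm", "data": {
  "motion": [0.5, 0, 0, 0, 0, 0, 0, 0.6, 0, 0, 0, 0, 0, 0, 0.6, 0, 0, 0, 0, 0, 0, 0.6, 0, 0, -0.05, 0, 0, 0, 0.6, 0, 0, -0.1, 0, 0, 0, 0.6, 0, 0, -0.1, 0, 0, 0, 0.6, 0, 0, -0.1, 0, 0, 0]
}}

```text
t: 25.72
position: [0.5049, 0.0997, 0.1321]
ee_rot: [0.289, -3.128, 0.0]
force: [-0.8, -0.4, -0.5]
gripper_width: 0.0512
finger_force: 0.0
```

```bash
python3 - <<'E'
from h import *
c=cap("top")
print("gear",onz(c,382,203,.015))
p,s,a,_=face(c,366,229,.016,k=18);print(p,s,a)
b=c["bgr"];g=b[185:220,365:400].astype(int).min(2);ys,xs=np.nonzero(g>np.median(g)+35);print(xs.mean()+365,ys.mean()+185,len(xs))
p,y,_=pose();plan([(.4+.108,-.265,.12,.39)],[(.508,-.265,.008)])
E
```

```text
gear [ 0.57555021 -0.27837498  0.015     ]
[ 0.5071131  -0.26451947] [31.57073974609375, 49.711795806884766] 0.37815464
nan nan 0
at [0.5044 0.0997 0.1315] yawy 1.755 tilt [-0.001 -0.    -1.   ]
0 xyz [ 0.063 -0.359  0.012] rz 1.365 rows 7.3 q6 0.7
1 xyz [-0.    -0.     0.112] rz -0.0 rows 1.8 q6 0.7<stdin>:5: RuntimeWarning: Mean of empty slice.
  ret = ret.dtype.type(ret / rcount)
```

>>> {"op": "step_arm", "data": {
  "motion": [0.78, 0.063, -0.359, 0, 0, 0, 1.37, 0.78, 0.063, -0.359, 0, 0, 0, 1.37, 0.78, 0.063, -0.359, 0.012, 0, 0, 1.37, 0.78, 0.063, -0.359, 0.012, 0, 0, 1.37, 0.78, 0.063, -0.359, 0.012, 0, 0, 1.37, 0.78, 0.063, -0.359, 0.012, 0, 0, 1.37, 0.78, 0.063, -0.359, 0.012, 0, 0, 1.37, 0.78, 0.063, -0.359, 0.012, 0, 0, 1.37, 0.78, 0.063, -0.359, 0.012, 0, 0, 1.37, 0.78, 0.063, -0.359, 0.012, 0, 0, 1.37],
  "squeeze": 20
}}

```text
t: 27.02
position: [0.5086, -0.2643, 0.1196]
ee_rot: [-1.752, -2.606, 0.0]
force: [-0.0, -0.0, 0.2]
gripper_width: 0.0664
finger_force: 0.0
```

```bash
python3 - <<'E'
from h import *
plan([(.508,-.2655,.12,.385),(.508,-.2655,.008)])
E
```

```text
at [ 0.5086 -0.2643  0.1196] yawy 0.387 tilt [-0.001  0.001 -1.   ]
0 xyz [-0.001 -0.001 -0.   ] rz 0.002 rows 0.0 q6 0.7
0 xyz [-0.001 -0.001  0.112] rz 0.002 rows 1.8 q6 0.7
```

>>> {"op": "step_arm", "data": {
  "motion": [0.78, -0.001, -0.001, 0.05, 0, 0, 0, 0.78, -0.001, -0.001, 0.1, 0, 0, 0, 0.78, -0.001, -0.001, 0.112, 0, 0, 0, 0.78, -0.001, -0.001, 0.112, 0, 0, 0, 0.4, -0.001, -0.001, 0.112, 0, 0, 0, 0.4, -0.001, -0.001, 0.112, 0, 0, 0, 0.4, -0.001, -0.001, 0.112, 0, 0, 0, 0.4, -0.001, -0.001, 0.112, 0, 0, 0, 0.4, -0.001, -0.001, 0.112, 0, 0, 0]
}}

```text
t: 28.15
position: [0.5097, -0.2669, 0.0103]
ee_rot: [1.753, 2.603, 0.0]
force: [-0.4, -0.0, 7.6]
gripper_width: 0.0511
finger_force: 21.0
```

>>> {"op": "step_arm", "data": {
  "motion": [0.7, 0, 0, 0, 0, 0, 0, 0.75, 0, 0, 0, 0, 0, 0, 0.75, 0, 0, -0.06, 0, 0, 0, 0.75, 0, 0, -0.06, 0, 0, -1.571, 0.75, 0, 0, -0.06, 0, 0, -1.571, 0.75, 0, 0, -0.06, 0, 0, -1.571, 0.75, 0, 0, -0.06, 0, 0, -1.571, 0.75, 0, 0, -0.06, 0, 0, -1.571, 0.75, 0, 0, -0.06, 0, 0, -1.571, 0.75, 0, 0, -0.06, 0, 0, -1.571]
}}

```text
t: 29.4
position: [0.5084, -0.2661, 0.0684]
ee_rot: [0.209, -3.135, 0.0]
force: [1.4, -0.4, 0.4]
gripper_width: 0.0639
finger_force: 0.0
```

```bash
python3 - <<'E'
from h import *
l=pose()[0][:2]
plan([(*l,.07,.387+np.pi/2),(*l,.008)])
p,y,_=pose();print("tool x,y",-np.sin(y),np.cos(y),np.cos(y),np.sin(y))
E
```

```text
at [ 0.5084 -0.2661  0.0684] yawy 1.704 tilt [-0. -0. -1.]
0 xyz [ 0.     0.    -0.002] rz -0.254 rows 1.4 q6 -0.87
0 xyz [0.   0.   0.06] rz -0.254 rows 1.0 q6 -0.87
tool x,y -0.9911840519996029 -0.1324921698125907 -0.1324921698125907 0.9911840519996029
```

>>> {"op": "step_arm", "data": {
  "motion": [0.75, -0.001, -0.001, 0, 0, 0, -0.254, 0.75, -0.001, -0.001, 0, 0, 0, -0.254, 0.75, -0.001, -0.001, 0.04, 0, 0, -0.254, 0.75, -0.001, -0.001, 0.06, 0, 0, -0.254, 0.75, -0.001, -0.001, 0.06, 0, 0, -0.254, 0.3, -0.001, -0.001, 0.06, 0, 0, -0.254, 0.2, -0.001, -0.001, 0.06, 0, 0, -0.254, 0.2, -0.001, -0.001, 0.06, 0, 0, -0.254, 0.2, -0.001, -0.001, 0.06, 0, 0, -0.254, 0.2, -0.001, -0.001, 0.06, 0, 0, -0.254],
  "squeeze": 25
}}

```text
t: 30.65
position: [0.5103, -0.2674, 0.0096]
ee_rot: [-0.594, 3.083, -0.002]
force: [-1.4, 0.4, 6.5]
gripper_width: 0.0331
finger_force: 25.1
```

```bash
python3 - <<'E'
from h import *
l=pose()[0][:2]
b=(.505,.0997)
plan([(*l,.1),(*b,.12,.184+np.pi/2)],[(*b,.06),(*b,.052)])
E
```

```text
at [ 0.5103 -0.2674  0.0096] yawy 1.951 tilt [ 0.002 -0.001 -1.   ]
0 xyz [ 0.    0.   -0.09] rz -0.0 rows 1.4 q6 -0.86
0 xyz [-0.132  0.343 -0.11 ] rz 0.197 rows 5.9 q6 0.01
1 xyz [ 0.   -0.    0.06] rz -0.0 rows 1.0 q6 0.01
1 xyz [ 0.    -0.     0.068] rz -0.0 rows 0.1 q6 0.01
```

>>> {"op": "step_arm", "data": {
  "motion": [0.2, 0, 0, -0.05, 0, 0, 0, 0.2, -0.03, 0.08, -0.1, 0, 0, 0.1, 0.2, -0.132, 0.343, -0.11, 0, 0, 0.197, 0.2, -0.132, 0.343, -0.11, 0, 0, 0.197, 0.2, -0.132, 0.343, -0.11, 0, 0, 0.197, 0.2, -0.132, 0.343, -0.11, 0, 0, 0.197, 0.2, -0.132, 0.343, -0.11, 0, 0, 0.197, 0.2, -0.132, 0.343, -0.11, 0, 0, 0.197, 0.2, -0.132, 0.343, -0.11, 0, 0, 0.197, 0.2, -0.132, 0.343, -0.11, 0, 0, 0.197],
  "squeeze": 30
}}

```text
t: 31.9
position: [0.5047, 0.0994, 0.1183]
ee_rot: [0.286, -3.129, 0.0]
force: [-0.2, -0.2, -1.2]
gripper_width: 0.0328
finger_force: 30.8
```

```bash
python3 - <<'E'
from h import *
b=(.505,.0997)
plan([(*b,.075,.184+np.pi/2),(*b,.054)])
E
```

```text
at [0.5047 0.0994 0.1183] yawy 1.753 tilt [ 0. -0. -1.]
0 xyz [-0.     0.     0.043] rz -0.002 rows 0.7 q6 0.01
0 xyz [-0.     0.     0.064] rz -0.002 rows 0.3 q6 0.01
```

Now I'll lower gently to just above flush and watch the force.

>>> {"op": "step_arm", "data": {
  "motion": [0.2, 0, 0, 0.03, 0, 0, 0, 0.2, 0, 0, 0.044, 0, 0, 0, 0.2, 0, 0, 0.05, 0, 0, 0, 0.2, 0, 0, 0.054, 0, 0, 0, 0.2, 0, 0, 0.057, 0, 0, 0, 0.2, 0, 0, 0.06, 0, 0, 0, 0.2, 0, 0, 0.062, 0, 0, 0, 0.2, 0, 0, 0.062, 0, 0, 0]
}}

```text
t: 32.9
position: [0.5046, 0.1006, 0.0563]
ee_rot: [0.288, -3.128, 0.0]
force: [0.4, -0.1, -0.6]
gripper_width: 0.0329
finger_force: 30.8
```

```bash
python3 - <<'E'
from h import *
plan([(.505,.0997,.054)]);s=pose()[2];print(s["force"],s["moment"])
E
```

```text
at [0.5046 0.1006 0.0563] yawy 1.755 tilt [-0. -0. -1.]
0 xyz [-0.    -0.001  0.002] rz -0.0 rows 0.0 q6 0.01
[ 0.41980478 -0.13441888 -0.57445   ] [ 0.02675904  0.01177825 -0.00316476]
```

>>> {"op": "step_arm", "data": {
  "motion": [0.2, 0, 0, 0.002, 0, 0, 0, 0.2, 0, 0, 0.002, 0, 0, 0, 0.5, 0, 0, 0.002, 0, 0, 0, 0.6, 0, 0, 0.002, 0, 0, 0, 0.6, 0, 0, 0.002, 0, 0, 0, 0.6, 0, 0, -0.04, 0, 0, 0, 0.6, 0, 0, -0.08, 0, 0, 0, 0.6, 0, 0, -0.08, 0, 0, 0]
}}

```text
t: 33.9
position: [0.5068, 0.1007, 0.1392]
ee_rot: [-0.288, 3.123, -0.0]
force: [0.7, -0.5, 0.2]
gripper_width: 0.0513
finger_force: 0.0
```

```bash
python3 - <<'E'
from h import *
c=cap("top")
p,s,a,_=face(c,128,198,.016);print(p,s,a)
l=(.5745,.381);plan([(.45,.26,.15,a),(*l,.12,a)],[(*l,.008)])
E
```

```text
[0.57276764 0.38116794] [32.449039459228516, 50.79092788696289] 3.0629027
at [0.5057 0.1006 0.1374] yawy 1.755 tilt [ 0.003  0.    -1.   ]
0 xyz [ 0.026  0.167 -0.013] rz -1.308 rows 7.0 q6 -0.97
0 xyz [-0.119  0.263  0.017] rz -1.308 rows 2.8 q6 -0.91
1 xyz [-0.     0.     0.112] rz -0.0 rows 1.8 q6 -0.91
```

>>> {"op": "step_arm", "data": {
  "motion": [0.8, 0.026, 0.167, -0.013, 0, 0, -1.308, 0.8, 0.026, 0.167, -0.013, 0, 0, -1.308, 0.8, 0.026, 0.167, -0.013, 0, 0, -1.308, 0.8, 0, 0.2, 0, 0, 0, -1.308, 0.8, -0.119, 0.263, 0.017, 0, 0, -1.308, 0.8, -0.119, 0.263, 0.017, 0, 0, -1.308, 0.8, -0.119, 0.263, 0.017, 0, 0, -1.308, 0.8, -0.119, 0.263, 0.017, 0, 0, -1.308, 0.8, -0.119, 0.263, 0.017, 0, 0, -1.308, 0.8, -0.119, 0.263, 0.017, 0, 0, -1.308],
  "squeeze": 20
}}

```text
t: 35.2
position: [0.5731, 0.3804, 0.1197]
ee_rot: [2.129, -2.31, -0.0]
force: [0.1, 0.6, -0.4]
gripper_width: 0.0683
finger_force: 0.0
```

```bash
python3 - <<'E'
from h import *
plan([(.5745,.3815,.12,3.063),(.5745,.3815,.008)])
E
```

```text
at [0.5731 0.3804 0.1197] yawy 3.06 tilt [-0. -0. -1.]
0 xyz [-0.001 -0.001 -0.   ] rz -0.003 rows 0.0 q6 -0.91
0 xyz [-0.001 -0.001  0.112] rz -0.003 rows 1.8 q6 -0.91
```

>>> {"op": "step_arm", "data": {
  "motion": [0.8, -0.001, -0.001, 0.05, 0, 0, 0, 0.8, -0.001, -0.001, 0.1, 0, 0, 0, 0.8, -0.001, -0.001, 0.112, 0, 0, 0, 0.8, -0.001, -0.001, 0.112, 0, 0, 0, 0.4, -0.001, -0.001, 0.112, 0, 0, 0, 0.4, -0.001, -0.001, 0.112, 0, 0, 0, 0.4, -0.001, -0.001, 0.112, 0, 0, 0, 0.4, -0.001, -0.001, 0.112, 0, 0, 0, 0.4, -0.001, -0.001, 0.112, 0, 0, 0]
}}

```text
t: 36.33
position: [0.5761, 0.3826, 0.01]
ee_rot: [-2.129, 2.305, -0.002]
force: [-1.6, -0.8, 7.7]
gripper_width: 0.0513
finger_force: 20.7
```

>>> {"op": "step_arm", "data": {
  "motion": [0.7, 0, 0, 0, 0, 0, 0, 0.75, 0, 0, 0, 0, 0, 0, 0.75, 0, 0, -0.06, 0, 0, 0, 0.75, 0, 0, -0.06, 0, 0, 1.571, 0.75, 0, 0, -0.06, 0, 0, 1.571, 0.75, 0, 0, -0.06, 0, 0, 1.571, 0.75, 0, 0, -0.06, 0, 0, 1.571, 0.75, 0, 0, -0.06, 0, 0, 1.571, 0.75, 0, 0, -0.06, 0, 0, 1.571, 0.75, 0, 0, -0.06, 0, 0, 1.571]
}}

```text
t: 37.58
position: [0.5746, 0.3818, 0.0673]
ee_rot: [0.271, -3.13, 0.0]
force: [0.3, 0.5, 1.1]
gripper_width: 0.0639
finger_force: 0.0
```

```bash
python3 - <<'E'
from h import *
l=pose()[0][:2]
plan([(*l,.07,3.063-np.pi/2),(*l,.008)])
p,y,_=pose();print("tool x,y",-np.sin(y),np.cos(y),np.cos(y),np.sin(y))
E
```

```text
at [0.5746 0.3818 0.0673] yawy 1.744 tilt [-0. -0. -1.]
0 xyz [ 0.     0.    -0.003] rz 0.252 rows 1.3 q6 0.67
0 xyz [0.    0.    0.059] rz 0.252 rows 1.0 q6 0.67
tool x,y -0.9850751647833249 -0.1721247214292741 -0.1721247214292741 0.9850751647833249
```

>>> {"op": "step_arm", "data": {
  "motion": [0.75, -0.001, 0, 0, 0, 0, 0.252, 0.75, -0.001, 0, 0, 0, 0, 0.252, 0.75, -0.001, 0, 0.04, 0, 0, 0.252, 0.75, -0.001, 0, 0.059, 0, 0, 0.252, 0.75, -0.001, 0, 0.059, 0, 0, 0.252, 0.3, -0.001, 0, 0.059, 0, 0, 0.252, 0.2, -0.001, 0, 0.059, 0, 0, 0.252, 0.2, -0.001, 0, 0.059, 0, 0, 0.252, 0.2, -0.001, 0, 0.059, 0, 0, 0.252, 0.2, -0.001, 0, 0.059, 0, 0, 0.252],
  "squeeze": 25
}}

```text
t: 38.83
position: [0.5766, 0.3825, 0.0099]
ee_rot: [0.114, 3.137, 0.002]
force: [0.5, 0.3, 6.8]
gripper_width: 0.033
finger_force: 25.4
```

```bash
python3 - <<'E'
from h import *
l=pose()[0][:2]
b=(.5305,-.0407)
plan([(*l,.1),(.46,.27,.13),(*b,.13,.184+np.pi/2)])
E
```

```text
at [0.5766 0.3825 0.0099] yawy 1.498 tilt [ 0.002  0.001 -1.   ]
0 xyz [ 0.    0.   -0.09] rz -0.0 rows 1.4 q6 0.66
0 xyz [ 0.108 -0.121 -0.12 ] rz -0.0 rows 2.6 q6 0.6
0 xyz [ 0.015 -0.425 -0.12 ] rz -0.257 rows 5.1 q6 -0.26
```

>>> {"op": "step_arm", "data": {
  "motion": [0.2, 0, 0, -0.06, 0, 0, 0, 0.2, 0, 0, -0.1, 0, 0, 0, 0.2, 0.05, -0.06, -0.12, 0, 0, 0, 0.2, 0.108, -0.121, -0.12, 0, 0, -0.05, 0.2, 0.108, -0.121, -0.12, 0, 0, -0.1, 0.2, 0.08, -0.2, -0.12, 0, 0, -0.2, 0.2, 0.05, -0.28, -0.12, 0, 0, -0.257, 0.2, 0.015, -0.425, -0.12, 0, 0, -0.257, 0.2, 0.015, -0.425, -0.12, 0, 0, -0.257, 0.2, 0.015, -0.425, -0.12, 0, 0, -0.257],
  "squeeze": 30
}}

```text
t: 40.08
position: [0.5291, -0.0373, 0.129]
ee_rot: [-0.289, 3.127, -0.0]
force: [0.5, 0.4, -0.7]
gripper_width: 0.0329
finger_force: 30.7
```

```bash
python3 - <<'E'
from h import *
b=(.531,-.0407)
plan([(*b,.12,.184+np.pi/2),(*b,.075),(*b,.056)])
E
```

```text
at [ 0.5291 -0.0373  0.129 ] yawy 1.755 tilt [ 0.001 -0.    -1.   ]
0 xyz [-0.001 -0.004  0.009] rz 0.0 rows 0.2 q6 -0.26
0 xyz [-0.001 -0.004  0.054] rz -0.0 rows 0.7 q6 -0.26
0 xyz [-0.001 -0.004  0.073] rz -0.0 rows 0.3 q6 -0.26
```

>>> {"op": "step_arm", "data": {
  "motion": [0.2, -0.001, -0.003, 0, 0, 0, 0, 0.2, -0.001, -0.003, 0.03, 0, 0, 0, 0.2, -0.001, -0.003, 0.053, 0, 0, 0, 0.2, -0.001, -0.003, 0.058, 0, 0, 0, 0.2, -0.001, -0.003, 0.062, 0, 0, 0, 0.2, -0.001, -0.003, 0.065, 0, 0, 0, 0.2, -0.001, -0.003, 0.067, 0, 0, 0, 0.2, -0.001, -0.003, 0.067, 0, 0, 0]
}}

```text
t: 41.08
position: [0.5306, -0.0382, 0.0617]
ee_rot: [-0.289, 3.127, -0.001]
force: [0.6, -0.5, 0.1]
gripper_width: 0.0328
finger_force: 30.8
```

```bash
python3 - <<'E'
from h import *
b=(.531,-.0407)
plan([(*b,.056)]);s=pose()[2];print(s["force"],s["moment"])
E
```

```text
at [ 0.5306 -0.0382  0.0617] yawy 1.755 tilt [ 0.001 -0.    -1.   ]
0 xyz [ 0.    -0.003  0.006] rz -0.0 rows 0.1 q6 -0.26
[ 0.58297527 -0.52020778  0.12168653] [-0.19761178 -0.11033671  0.02519508]
```

>>> {"op": "step_arm", "data": {
  "motion": [0.2, 0, 0, -0.005, 0, 0, 0, 0.2, 0, -0.002, -0.005, 0, 0, 0, 0.2, 0, -0.002, 0, 0, 0, 0, 0.2, 0, -0.002, 0.003, 0, 0, 0, 0.2, 0, -0.002, 0.006, 0, 0, 0, 0.2, 0, -0.002, 0.006, 0, 0, 0]
}}

```text
t: 41.82
position: [0.5303, -0.0399, 0.0549]
ee_rot: [0.289, -3.128, -0.0]
force: [0.3, -0.1, -0.6]
gripper_width: 0.0329
finger_force: 30.7
```

```bash
python3 - <<'E'
from h import *
b=(.531,-.0407)
plan([(*b,.0545)]);s=pose()[2];print(s["force"],s["moment"])
E
```

```text
at [ 0.5303 -0.0399  0.0549] yawy 1.755 tilt [-0.001  0.    -1.   ]
0 xyz [-0.001 -0.001  0.   ] rz -0.0 rows 0.0 q6 -0.26
[ 0.29247505 -0.0865206  -0.63863003] [ 0.01740036 -0.00339627  0.04473414]
```

>>> {"op": "step_arm", "data": {
  "motion": [0.2, 0, 0, 0.001, 0, 0, 0, 0.5, 0, 0, 0.001, 0, 0, 0, 0.6, 0, 0, 0.001, 0, 0, 0, 0.6, 0, 0, 0.001, 0, 0, 0, 0.6, 0, 0, -0.05, 0, 0, 0, 0.6, 0, 0, -0.1, 0, 0, 0, 0.6, 0, 0, -0.1, 0, 0, 0, 0.6, -0.1, 0, -0.1, 0, 0, 0, 0.6, 0.15, 0, -0.1, 0, 0, 0, 0.6, 0.15, 0, -0.1, 0, 0, 0]
}}

```text
t: 43.08
position: [0.4683, -0.0515, 0.1525]
ee_rot: [0.29, -3.124, -0.002]
force: [-0.5, -1.3, 1.0]
gripper_width: 0.0514
finger_force: 0.0
```

```bash
python3 - <<'E'
from h import *
t=cap("top");c=cap("scene");u,v=map(int,proj(c,(.55,.03,.08)))
a=cv2.resize(c["bgr"][v-50:v+50,u-66:u+67],(800,600),interpolation=cv2.INTER_CUBIC)
x,y=map(int,proj(t,(.53,.03,.05)))
b=cv2.resize(t["bgr"][y-60:y+45,x-70:x+70],(800,600),interpolation=cv2.INTER_CUBIC)
cv2.imwrite("pics/s4.png",np.hstack([a,b])[:, :][::2,::2]);print((u,v),(x,y));print(pose()[0])
E
```

```text
(272, 221) (264, 216)
[ 0.46054812 -0.05038572  0.1522485 ]
```

View pics/s4.png

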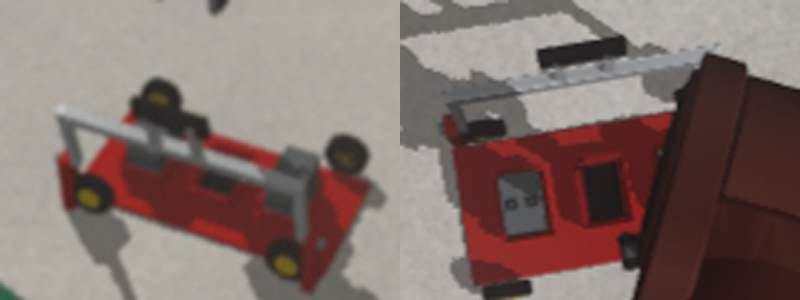

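Top_b is seated with its posts showing through the holes (right crop (523,200)). The arm hides bay0 there, so I'll move aside to see it.

>>> {"op": "step_arm", "data": {
  "motion": [0.6, 0, 0.1, -0.05, 0, 0, 0, 0.6, 0, 0.25, -0.08, 0, 0, 0, 0.6, 0, 0.25, -0.08, 0, 0, 0, 0.6, 0, 0.25, -0.08, 0, 0, 0, 0, 0, 0.3, -0.08, 0, 0, 0, 0, 0, 0.3, -0.08, 0, 0, 0, 0, 0, 0.3, -0.08, 0, 0, 0, 0, 0, 0.3, -0.08, 0, 0, 0]
}}

```text
t: 44.18
position: [0.4143, 0.2423, 0.2349]
ee_rot: [0.286, -3.128, 0.001]
force: [0.4, 0.1, 0.0]
gripper_width: -0.0002
finger_force: 0.0
```

```bash
python3 - <<'E'
from h import *
from scipy.optimize import least_squares
t=cap("top");c=cap("scene")
x,y=map(int,proj(t,(.53,.03,.05)));u,v=map(int,proj(c,(.53,.0,.05)))
a=cv2.resize(c["bgr"][v-30:v+30,u-40:u+40],(800,600),interpolation=cv2.INTER_CUBIC)
b=cv2.resize(t["bgr"][y-52:y+38,x-60:x+60],(800,600),interpolation=cv2.INTER_CUBIC)
cv2.imwrite("pics/s5.png",np.hstack([a,b])[::2,::2]);print(pose()[0])
H=np.array([.5914,.0427,.06]);X=np.array([.983,.183,0]);Z=np.array([0,0,1])
P=lambda th,s=.122,n=0:H+s*(-np.cos(th)*X+np.sin(th)*Z)+n*(np.sin(th)*X+np.cos(th)*Z)
g=t["bgr"].astype(int);d=(g.max(2)<50).astype(np.uint8)[160:190,235:285]
cs,_=cv2.findContours(d,0,1);r=cv2.minAreaRect(max(cs,key=cv2.contourArea));o=(r[0][0]+235,r[0][1]+160);print(o,r)
for th in np.arange(1.7,2.06,.05):print(round(th,2),np.round(proj(t,P(th)),1),np.round(proj(t,P(th,.134)),1),np.round(proj(c,P(th)),1))
E
```

```text
[0.41452146 0.24234355 0.23513321]
(257.2837829589844, 173.70270347595215) ((22.283782958984375, 13.702703475952148), (6.411561012268066, 30.57821273803711), 80.53767395019531)
1.7 [257.8 177. ] [257.6 175.4] [263.4 208.1]
1.75 [257.4 174.5] [257.1 172.5] [262.3 209.9]
1.8 [256.9 172. ] [256.6 169.8] [261.3 211.7]
1.85 [256.5 169.6] [256.2 167.1] [260.2 213.7]
1.9 [256.1 167.2] [255.7 164.5] [259.2 215.7]
1.95 [255.7 165. ] [255.3 162. ] [258.2 217.8]
2.0 [255.4 162.8] [254.9 159.6] [257.2 220. ]
2.05 [255.  160.7] [254.5 157.3] [256.2 222.2]
```

View pics/s5.png

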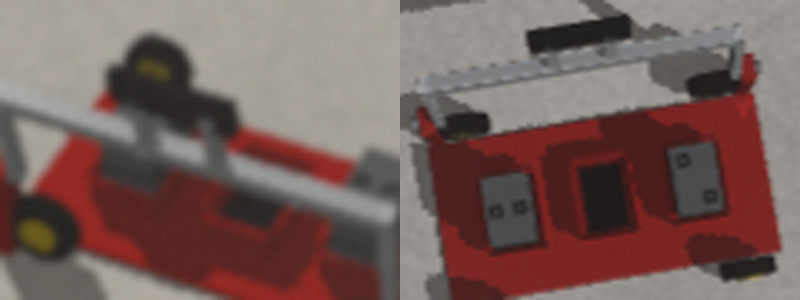

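Both tops lie flush with their posts centred in the holes (right crop (507,210) and (697,178)). The clamp handle is at (578,35), which puts the angle near 1.77 rad. Next I'll plan the closing push.

```bash
python3 - <<'E'
from h import *
H=np.array([.5914,.0427,.06]);X=np.array([.983,.183,0])
b=H+.075*X
plan([(b[0],b[1],.235,1.755),(b[0],b[1],.168)])
print("th  x'  z")
for th in [1.77,1.6,1.4,1.2,1.0,.8,.6,.4,.2,.07,0]:
    s=.134 if th>1.57 else .122
    x=-s*np.cos(th)+.005*np.sin(th)+.011; z=.06+(.112 if th>1.57 else .122)*np.sin(th)+.005*np.cos(th)
    print(th,round(x,3),round(z,3))
E
```

```text
at [0.4145 0.2423 0.2351] yawy 1.753 tilt [-0. -0. -1.]
0 xyz [-0.213 -0.228  0.   ] rz -0.002 rows 5.0 q6 -0.1
0 xyz [-0.213 -0.228  0.067] rz -0.002 rows 1.1 q6 -0.1
th  x'  z
1.77 0.042 0.169
1.6 0.02 0.172
1.4 -0.005 0.181
1.2 -0.029 0.176
1.0 -0.051 0.165
0.8 -0.07 0.151
0.6 -0.087 0.133
0.4 -0.099 0.112
0.2 -0.108 0.089
0.07 -0.11 0.074
0 -0.111 0.065
```

>>> {"op": "step_arm", "data": {
  "motion": [0, -0.213, -0.228, 0, 0, 0, -0.002, 0, -0.213, -0.228, 0, 0, 0, -0.002, 0, -0.213, -0.228, 0, 0, 0, -0.002, 0, -0.213, -0.228, 0, 0, 0, -0.002, 0, -0.213, -0.228, 0, 0, 0, -0.002, 0, -0.213, -0.228, 0, 0, 0, -0.002, 0, -0.213, -0.228, 0, 0, 0, -0.002, 0, -0.213, -0.228, 0.03, 0, 0, -0.002, 0, -0.213, -0.228, 0.065, 0, 0, -0.002, 0, -0.213, -0.228, 0.065, 0, 0, -0.002]
}}

```text
t: 45.52
position: [0.6626, 0.0592, 0.1687]
ee_rot: [0.293, -3.123, -0.001]
force: [0.3, -0.1, 0.6]
gripper_width: -0.0001
finger_force: 0.0
```

```bash
python3 - <<'E'
from h import *
H=np.array([.5914,.0427,.06]);X=np.array([.983,.183,0])
p,y,s=pose();print(p,y,s["force"],"x'",(p-H)@X,"y'",(p-H)@[-.183,.983,0])
E
```

```text
[0.6626462 0.0591718 0.168657 ] 1.7579051897628428 [ 0.3472572  -0.05240152  0.5921415 ] x' 0.0730493524599055 y' 0.003153729391741132
```

>>> {"op": "step_arm", "data": {
  "motion": [0, 0.02, -0.003, 0, 0, 0, 0, 0, 0.035, -0.003, 0, 0, 0, 0, 0, 0.047, -0.003, -0.002, 0, 0, 0, 0, 0.058, -0.003, -0.005, 0, 0, 0, 0, 0.07, -0.003, -0.009, 0, 0, 0, 0, 0.082, -0.003, -0.012, 0, 0, 0, 0, 0.094, -0.003, -0.011, 0, 0, 0, 0, 0.106, -0.003, -0.007, 0, 0, 0, 0, 0.117, -0.003, -0.002, 0, 0, 0, 0, 0.117, -0.003, -0.002, 0, 0, 0]
}}

```text
t: 46.78
position: [0.5521, 0.034, 0.1753]
ee_rot: [-0.292, 3.123, -0.001]
force: [1.6, 0.5, 2.7]
gripper_width: -0.0001
finger_force: 1.4
```

```bash
python3 - <<'E'
from h import *
H=np.array([.5914,.0427,.06]);X=np.array([.983,.183,0])
p,y,s=pose();print(p,y,s["force"],"x'",(p-H)@X,"y'",(p-H)@[-.183,.983,0])
c=cap("scene");u,v=map(int,proj(c,(.55,.03,.1)))
cv2.imwrite("pics/s6.png",cv2.resize(c["bgr"][v-45:v+45,u-60:u+60],(560,420),interpolation=cv2.INTER_CUBIC))
E
```

```text
[0.55210166 0.03403767 0.17534732] 1.7574875198149078 [1.64031824 0.52397364 2.71486028] x' -0.040215471620543966 y' -0.0013234790941381875
```

View pics/s6.png

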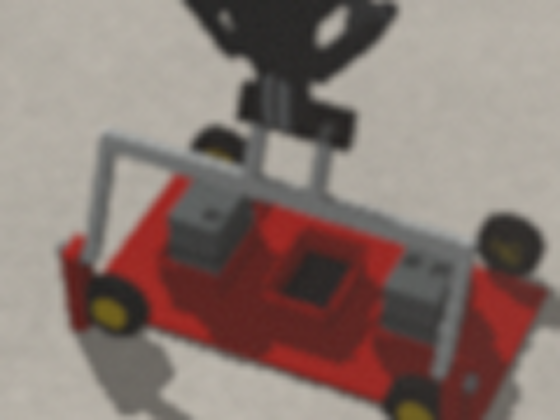

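The clamp has come past upright to about 1.1 rad with the fingertips on the outer face (crop (275,100)). I'll follow the arc down.

>>> {"op": "step_arm", "data": {
  "motion": [0, 0.011, 0, 0.012, 0, 0, 0, 0, 0.021, 0, 0.02, 0, 0, 0, 0, 0.031, 0, 0.028, 0, 0, 0, 0, 0.039, 0, 0.036, 0, 0, 0, 0, 0.048, 0, 0.046, 0, 0, 0, 0, 0.055, 0, 0.056, 0, 0, 0, 0, 0.06, 0, 0.067, 0, 0, 0, 0, 0.065, 0, 0.079, 0, 0, 0, 0, 0.068, 0, 0.09, 0, 0, 0, 0, 0.07, 0, 0.1, 0, 0, 0]
}}

```text
t: 48.08
position: [0.4854, 0.021, 0.0744]
ee_rot: [-0.292, 3.121, -0.001]
force: [6.2, 2.1, 8.6]
gripper_width: 0.0001
finger_force: 4.9
```

```bash
python3 - <<'E'
from h import *
H=np.array([.5914,.0427,.06]);X=np.array([.983,.183,0])
p,y,s=pose();print(p,s["force"],"x'",(p-H)@X)
E
```

```text
[0.48539373 0.02102194 0.07435286] [6.19193362 2.09368815 8.64214089] x' -0.10817124543812734
```

>>> {"op": "step_arm", "data": {
  "motion": [0, -0.002, 0, 0.004, 0, 0, 0, 0, -0.002, 0, 0.008, 0, 0, 0, 0, -0.002, 0, 0.011, 0, 0, 0, 0, -0.002, 0, 0.013, 0, 0, 0, 0, -0.002, 0, 0.013, 0, 0, 0, 0, -0.002, 0, 0.013, 0, 0, 0]
}}

```text
t: 48.82
position: [0.4849, 0.0209, 0.0642]
ee_rot: [-0.292, 3.125, -0.003]
force: [-18.3, -1.0, 60.6]
gripper_width: -0.0002
finger_force: 30.6
```

>>> {"op": "step_arm", "data": {
  "motion": [0, 0.002, 0, -0.01, 0, 0, 0, 0, 0.002, 0, -0.04, 0, 0, 0, 0, 0.002, 0, -0.09, 0, 0, 0, 0, 0.002, 0, -0.12, 0, 0, 0, 0, 0.1, 0.05, -0.12, 0, 0, 0, 0, 0.15, 0.25, -0.12, 0, 0, 0, 0, 0.15, 0.25, -0.12, 0, 0, 0, 0, 0.15, 0.25, -0.12, 0, 0, 0, 0, 0.15, 0.25, -0.12, 0, 0, 0, 0, 0.15, 0.25, -0.12, 0, 0, 0]
}}

```text
t: 50.08
position: [0.2882, 0.2415, 0.1802]
ee_rot: [-0.302, 3.127, 0.001]
force: [0.6, -0.7, 0.7]
gripper_width: -0.0001
finger_force: 0.0
```

```bash
python3 - <<'E'
from h import *
t=cap("top");c=cap("scene");u,v=map(int,proj(c,(.53,.03,.05)))
a=cv2.resize(c["bgr"][v-45:v+45,u-60:u+60],(800,600),interpolation=cv2.INTER_CUBIC)
x,y=map(int,proj(t,(.5,-.1,.05)))
b=cv2.resize(t["bgr"][y-80:y+70,x-90:x+110],(800,600),interpolation=cv2.INTER_CUBIC)
cv2.imwrite("pics/s7.png",np.hstack([a,b])[::2,::2]);print(pose()[0],pose()[2]["force"])
E
```

```text
[0.29025527 0.23949401 0.17992538] [ 0.52916917 -0.04959894 -0.88587754]
```

View pics/s7.png

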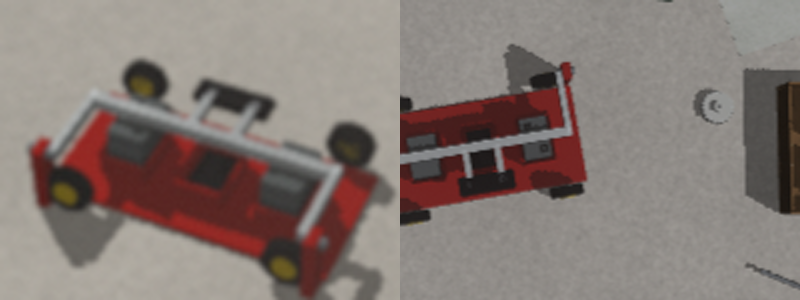

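The clamp is level over both cartridges (left crop (215,130)), the press ended hard on the stop, and the arm is clear. I'll hand the job in.

```bash
python3 -c "
from cell import manip
print(manip.job_done())"
```

```text
the job is handed in; nothing more can be done
None
```

The wagon is refitted and the job is handed in, but no verdict came back. Both worn cartridges are in the scrap box, low_c (bay0) and low_b (bay2) carry their own tops, low_a was absent, and the clamp is pressed shut onto its stop.

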